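# Hook the pressing iron onto the spring balancer

### The job

Take the black grip of the spring balancer's arm, pull the hook down beside the pressing iron, pass the hook's point under the steel bail on the iron's handle, and ease the hook up until the bail carries the balancer's whole pull, then let go so that the iron is left hooked on. Be gentle: never let the spring snap the hook up, do not ram the iron with the hook, and do not shift it or lift it off its mat. Leave the shears, the thread cone and the spray bottle alone.

Things in the scene. Friction and masses are not known exactly. Their poses are not given: they have to be found in the camera images.
- column_axis (a point): On the axis of the balancer's upright round column (26 mm thick, with a 48 mm drum on top, 349 mm above the table), 8 mm above the table. Axes of the stand, which is bolted down: its plate (370 x 260 x 8 mm with a 4 mm rubber mat) lies mostly to -x of the column, towards the robot. Position and yaw vary.
- grip (a point): Middle of the balancer arm's grip: an upright black cylinder, 22 mm in diameter, free above; this point is 18 mm below its top, 24 mm above its 40 mm round foot, and 296 mm above the table when retracted. It tops the free end of a level, stiff arm, 170 mm from the column's axis. Axes of the arm: -x points from column to grip. The arm can only slide along the column and swing about it.
- carriage (a joint): How far the arm is pulled down the column, m: 0 is fully retracted (top), 0.12 the bottom stop. A spring pulls the arm up with about 4.5 N at 0, growing evenly to about 9.5 N at 0.12; let go of, it flies up.
- boom (a joint): Swing of the arm about the column, rad: 0 when the arm lies along the stand's -x, growing counterclockwise seen from above, limits -0.8 and 0.8. It starts at 0.45 to 0.65 (hook to the stand's -y side of the iron) and turns freely with a little friction.
- hook: Steel hook of 6 mm round bar, fixed under the arm's end. Origin on the shank's axis (also the grip's axis), level with the bar's centre at the bottom of the bend, 106 mm below point grip. The arm's underside is 68 mm above the origin. The bend and the point lie to the hook's own +y (the way the arm swings as its angle falls).
- hook_bend (a point): Centre of the bar at the lowest place of the V-shaped bend, 12 mm to +y of the shank's axis; when hooked, the bail's bar lies on top of the hook's bar here. The hook's underside is 3 mm lower.
- hook_tip (a point): Top of the hook's upturned point, 27.5 mm to +y of the shank's axis and 21 mm above the bend's bar centre (24 mm above the hook's underside). The point reaches out to 30.5 mm from the shank's axis.
- iron: A loose pressing iron, 1.3 to 2 kg, 190 mm long (x, nose to -x), 100 mm wide, standing on the stand's mat. Origin in the sole's underside below the middle of the bail, 12 mm above the table, z up. Wooden handle 130 mm along x, 24 mm wide, its top 110 mm above the origin. The bail's middle lies within about 10 mm of the circle on which the hook swings. Position and yaw vary.
- handle_top (a point): Centre of the handle's top, right under the middle of the bail; axes of the iron. The bail, an upright hoop of 5 mm steel bar in the iron's x-z plane, has legs 52 mm apart (centres) and a level top bar. It is clamped at a different, unmeasured height each time: 30 to 56 mm clear under the top bar. Found by feel: as the hook comes up, the spring's pull passes from hand to bail.
- shears: Bystander: tailor's shears lying on the table, 220 mm long; origin at the pivot.
- thread: Bystander: upright thread cone, 64 mm in diameter, 110 mm tall; origin under its middle.
- sprayer: Bystander: upright spray bottle, 60 mm in diameter, 150 mm tall; origin under its middle.
Not all that is in view belongs to the job. Of the things that look like the iron, the middle-sized one is meant.

How it is judged (in metres and radians):
On the way, in this order (a step that is already met when the one before it is completed fails the run):
1. the hook has been pulled down below the bail, beside it (value of joint carriage above 0.035 m and z of hook_tip in the frame of handle_top below 0.05 m and y of hook_tip in the frame of handle_top below -0.004 m), for 0.05 s.
2. the hook's point is through the bail and the hook pulls on it (y of hook_tip in the frame of handle_top above 0.005 m and contact force between hook and iron above 2.5 N and z of hook_bend in the frame of handle_top above 0.015 m), for 0.2 s.
At the end, for the whole second after the job is handed in: The bail's top bar lies in the hook's bend (within 11 mm of the bail's plane, between its legs, the point out on the far side), the spring pulls on the bail with over 3 N, and the iron stands flat and still on its mat, within 20 mm of where it was (x of hook_bend in the frame of handle_top between -0.024 and 0.024 m and y of hook_bend in the frame of handle_top between -0.011 and 0.011 m and z of hook_bend in the frame of handle_top between 0.015 and 0.062 m and y of hook_tip in the frame of handle_top above 0.005 m and contact force between hook and iron above 3 N and angle between iron's own z axis and vertical below 0.06 rad and height (world z) of iron below 0.0145 m and distance of iron from where it was at the start of the episode below 0.02 m and linear speed of iron below 0.02 m/s and velocity of joint carriage between -0.02 and 0.02 m/s); the robot touches nothing.
It fails at once if the hook rams the iron or snaps up into the bail (over 22 N between them) (contact force between hook and iron above 22 N).
It fails at once if the spring snaps the hook up (the arm rises faster than 0.15 m/s) (velocity of joint carriage below -0.15 m/s).
It fails at once if the iron is lifted off its mat (over 3 mm) or tipped (height (world z) of iron above 0.015 m or angle between iron's own z axis and vertical above 0.1 rad).
It fails at once if the iron is shifted by more than 20 mm (distance of iron from where it was at the start of the episode above 0.02 m).
It fails at once if a bystander is disturbed (moved more than 20 mm) (distance of any of shears, thread, sprayer from where it was at the start of the episode above 0.02 m).
It also fails if it takes over 54 s, if anything falls off the work surface, if the arm or the gripper's body presses on something with over 40 N, if the wrist force passes 120 N, or if a joint passes its speed limit or range.

### The arm

A 6-joint arm with a two-finger parallel gripper is mounted at the origin on the work surface. World frame = base frame: x ahead of the robot, y to its left, z up, the work surface at z = 0. Lengths are in m, angles in degrees, forces in N, time in s.
With the tool pointing down it reaches from about 0.35 to 0.875 m from the base axis. Payload 4.2 kg.
Tool frame: the origin (TCP) lies at the very end of the fingers, on their centre line; the grasp point (between the pads) lies 19 mm behind it (tcp_to_grasp is the z of the grasp point in the tool frame, in m); z points along the fingers, y is the direction in which the jaws open and shut (so a half turn about z gives the same grasp; the last joint's range is limited). The gripper opens to 87 mm and grips with 3 to 60 N. Pads are 19 mm wide; open, the fingers measure 117 mm over their backs; the gripper's body (75 mm by 190 mm) begins 51 mm behind the grasp point.
Start: joints at [-56.23, 22.042, 0.453, 0, -68.411, -14.817], TCP at [0.203, -0.591, 0.223] pointing down, gripper open.
Joint ranges: [-179.83, 179.83], [-69.29, 118.12], [-61.27, 80.66], [-181.25, 117.63], [-171.15, -9.14], [-177.46, 177.46]. Speed limits (degrees/s): [159.86, 159.86, 180, 180, 180, 180].

### API

Orientations are given as a 3x3 rotation matrix whose columns are the frame's x, y, z axes.
In Python, from station import sense, capture, camera_params, finish_job, tcp_to_grasp gives the robot as it stands.
- The arm moves only by the shell command python3 -m inch 'ROWS'. ROWS is JSON, a list of rows, each an object of numbers: "jaw": the closure in counts, from 0 (fully open) to 255 (shut); "x", "y", "z": the shift along the world's x, y, z normalised to -1 to 1, where 1 is 0.06 m; "ax", "ay", "az": the turn, a rotation vector about the world's x, y, z normalised to -1 to 1, where 1 is 10 degrees. A call has 1 to 12 rows; each row shifts and turns the pose as measured when the row begins; what a row does not reach is not made up. A row lasts 1/8 s, in which the tool goes at most 62.5 mm and 10.7 degrees, less where a joint would pass 70% of its speed; a pose out of reach is approached as far as the arm can. A call with a number of a shift or a turn outside -1 to 1 is refused whole. A call with a gripper value outside its range is refused whole. The fingers move at their own pace and stop on an object; the grip force is fixed at half the most. Time passes only in rows, so rows that do not move let the fingers close. It gives the time, the measured TCP pose, the force and the opening at its end, in the units of the state.
- sense(): the state, without advancing time (a new reading comes with each control period).
- capture(name): name is "scene" or "top" or "wrist"; returns the picture (480x640x3 uint8, red, green, blue); there is no depth.
- camera_params(name): a dict with "vfov" (degrees; the focal length in pixels is half the picture's height over the tangent of half this angle, whatever the lens; pixels are square), "cx", "cy" (the principal point, pixels), "R" (3x3) and "t" (3): a world point X has camera coordinates R X + t. Camera axes: x right, y down, z forward; pixel columns grow to the right and rows downward; lengths in m; the calibration is good to about 2 mm. A picture is of the moment at which its call begins: read the wrist's pose just before it. camera_params takes no time and is no camera call; for the wrist camera it gives the pose at the moment of the call.
- finish_job(): hands the job in, once; it reports no verdict.
The state is a dict: "time_s": time; "joints": joint angles; "joint_velocities": joint speeds; "effort": joint torques, N m; "tcp_pos": TCP position; "ee_rot": TCP orientation; "wrist_force": force on the tool from outside, world axes, zero at the start; "moment": the same for the moment, N m; "gripper_width": opening from 0.0 (shut) to 1.0 (fully open).
Only numpy, scipy, OpenCV 4.12 (cv2) and the standard library are available. Lean on these libraries where they do the work, as an engineer would, in place of code of your own. Each camera call takes 0.05 s, during which the arm holds its last target.

## Working session

There is one attempt and no reset: what is moved stays moved. The work goes in short steps, Python scripts to look and compute and a shell command to move; the robot and the scene stay as the last step left them, time stands still between calls to the robot, and variables do not carry over. Pictures are saved under pics/ and viewed, and the job is handed in when it is done.

```bash
ls; mkdir -p pics
python3 - <<'E'
from station import *
import cv2
print(sense()['tcp_pos'], tcp_to_grasp)
for n in ['scene','top']:
    p=camera_params(n); print(n,p)
    cv2.imwrite(f'pics/{n}0.png',cv2.cvtColor(capture(n),cv2.COLOR_RGB2BGR))
E
```

```text
pics
[ 0.20278437 -0.59053713  0.22146524] -0.0187
scene {'vfov': 50.39287583714832, 'cx': 316.5099911762124, 'cy': 246.26545728250957, 'R': array([[ 0.46538634,  0.88510467,  0.00229764],
       [ 0.62246758, -0.32544457, -0.7117724 ],
       [-0.62924532,  0.33267936, -0.70240642]]), 't': array([-0.2013827 , -0.15719589,  1.40305353])}
top {'vfov': 46.94371785521942, 'cx': 324.8228357545737, 'cy': 229.63314744921598, 'R': array([[ 0.01407762, -0.99984474, -0.01059821],
       [-0.99084576, -0.01252613, -0.13441641],
       [ 0.13426279,  0.01239345, -0.99086826]]), 't': array([-0.01644486,  0.49584127,  1.44985787])}
```

View pics/scene0.png

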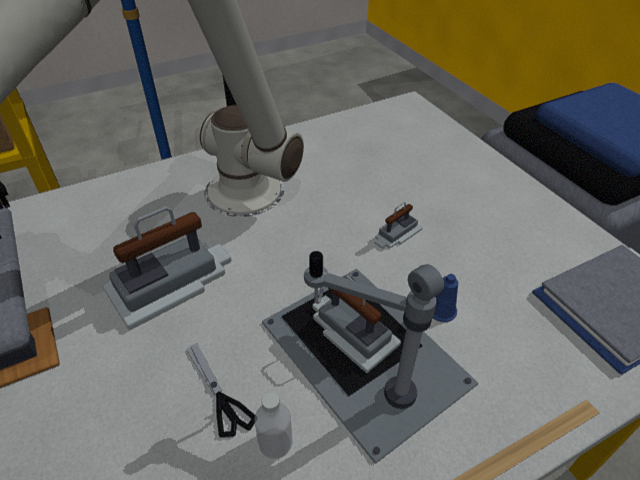

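View pics/top0.png

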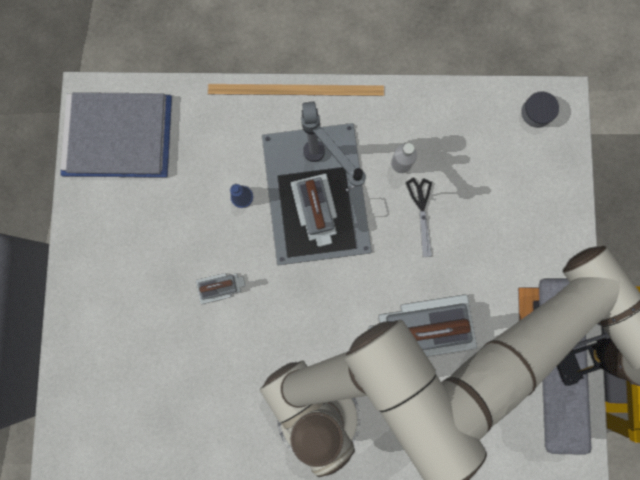

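Three things look like the iron:
- Large one: scene (165,255), top (435,325).
- Small one: scene (398,228), top (218,287).
- Middle-sized one: scene (355,320), top (316,208). It stands on the stand's black mat, so it fits the description.

I'll confirm in a crop.

Run:
```python
import cv2
a=cv2.imread('pics/scene0.png')[235:415,255:455]; b=cv2.imread('pics/top0.png')[90:270,225:425]
cv2.imwrite('pics/crop0.png',cv2.resize(cv2.hconcat([a,b]),None,fx=2,fy=2,interpolation=cv2.INTER_CUBIC))
cv2.imwrite('pics/cropS.png',cv2.resize(a,None,fx=3.3,fy=3.3,interpolation=cv2.INTER_CUBIC))
cv2.imwrite('pics/cropT.png',cv2.resize(b,None,fx=3.3,fy=3.3,interpolation=cv2.INTER_CUBIC))
```

```text
(no output)
```

View pics/cropS.png

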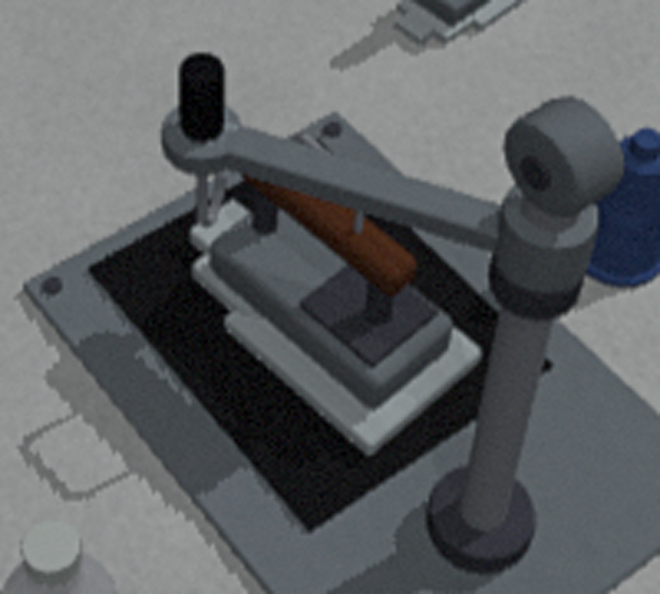

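View pics/cropT.png

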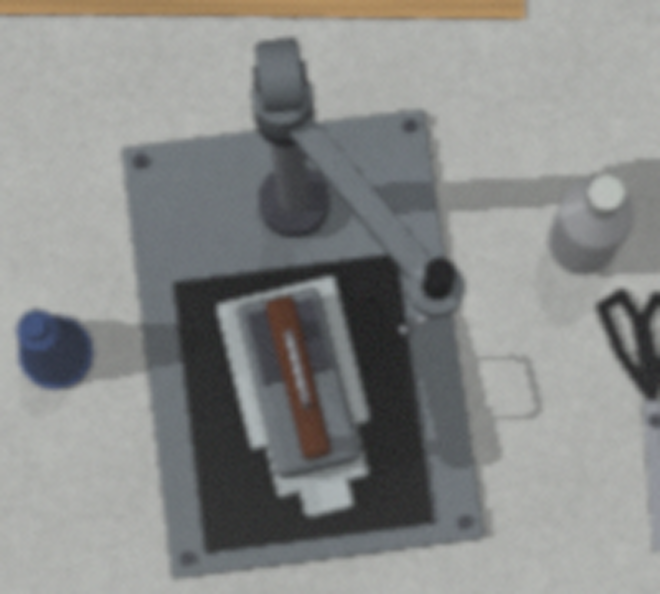

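The crop confirms it. The middle iron on the mat sits under the balancer's arm, its handle runs from top-crop (280,305) to (315,455), and its bail is the bright line near (297,368). The grip's top is at top-crop (438,268) and scene-crop (202,65). Next I measure.

```bash
cat > h.py <<'E'
import numpy as np,cv2
from station import *
def ray(n,u,v,P=None):
    p=P or camera_params(n); f=240/np.tan(np.radians(p['vfov']/2))
    R=np.array(p['R']);t=np.array(p['t'])
    d=R.T@np.array([(u-p['cx'])/f,(v-p['cy'])/f,1]); return -R.T@t,d/np.linalg.norm(d)
def onz(n,u,v,z,P=None):
    c,d=ray(n,u,v,P); return c+d*(z-c[2])/d[2]
def tri(l):
    A=0;b=0
    for c,d in l:
        M=np.eye(3)-np.outer(d,d);A=A+M;b=b+M@c
    return np.linalg.solve(A,b)
def proj(n,X,P=None):
    p=P or camera_params(n); f=240/np.tan(np.radians(p['vfov']/2))
    q=np.array(p['R'])@np.array(X)+np.array(p['t']); return f*q[0]/q[2]+p['cx'],f*q[1]/q[2]+p['cy']
E
python3 - <<'E'
from h import *
T=cv2.imread('pics/top0.png');S=cv2.imread('pics/scene0.png')
def sub(I,x0,y0,x1,y1,m):
    M=np.zeros(I.shape[:2],np.uint8);M[y0:y1,x0:x1]=m[y0:y1,x0:x1];return M.astype(np.uint8)
hsv=cv2.cvtColor(T,cv2.COLOR_BGR2HSV)
br=((hsv[...,0]<14)&(hsv[...,1]>120)).astype(np.uint8)
m=sub(T,290,165,345,250,br)
cs=max(cv2.findContours(m,0,2)[0],key=cv2.contourArea)
r=cv2.minAreaRect(cs);print('handle top',r)
bp=cv2.boxPoints(r);pts=[onz('top',*q,0.122) for q in bp];print(np.round(pts,4));c=np.mean(pts,0)
print('ctr',c)
blk=(T.max(2)<45).astype(np.uint8);m=sub(T,345,165,370,190,blk)
ys,xs=np.nonzero(m);print('grip blk top',xs.min(),xs.max(),ys.min(),ys.max(),xs.mean(),ys.mean())
blk=(S.max(2)<45).astype(np.uint8);m=sub(S,300,245,335,282,blk)
ys,xs=np.nonzero(m);print('grip blk scene',xs.min(),xs.max(),ys.min(),ys.max(),xs.mean(),ys.mean())
x0=ray('top',0,0)[0];print('camtop',x0,'camscene',ray('scene',0,0)[0])
u=tri([ray('top',358,176.5),ray('scene',316,257)]);print(u)
# stand plate corners bolts
for q in [(268,139),(349,128),(282,259),(366,248)]: print(q,onz('top',*q,0.008))
print('flange',onz('top',225+293/3.3,90+203/3.3,0.015))
# drum
for z in(.01,.2,.296):print(z)
E
```

```text
handle top ((310.3000183105469, 186.40000915527344), (9.803059577941895, 6.008327484130859), 71.56504821777344)
[[0.6043 0.0391 0.122 ]
 [0.6094 0.0246 0.122 ]
 [0.5853 0.0163 0.122 ]
 [0.5802 0.0307 0.122 ]]
ctr [0.59478208 0.02767026 0.122     ]
grip blk top 345 361 169 187 355.70588235294116 175.60294117647058
grip blk scene 305 322 251 279 315.77917981072557 264.3312302839117
camtop [ 0.29687176 -0.02820008  1.50309306] camscene [ 1.07443497 -0.33968073  0.87408882]
[ 0.5809828  -0.08273005  0.30116471]
(268, 139) [0.753085  0.1529288 0.008    ]
(349, 128) [ 0.78730707 -0.07311684  0.008     ]
(282, 259) [0.41760417 0.10553005 0.008     ]
(366, 248) [ 0.45054227 -0.12202566  0.008     ]
flange [0.71654145 0.02406405 0.015     ]
0.01
0.2
0.296
```

Run:
```python
from h import *
T=cv2.imread('pics/top0.png')
hsv=cv2.cvtColor(T,cv2.COLOR_BGR2HSV)
m=np.zeros((480,640),np.uint8);w=(slice(170,240),slice(300,332))
m[w]=(((hsv[...,0]<14)|(hsv[...,0]>172))&(hsv[...,1]>90))[w]
ys,xs=np.nonzero(m);print(len(xs))
r=cv2.minAreaRect(np.stack([xs,ys],1).astype(np.float32));print(r)
pts=np.array([onz('top',*q,0.122) for q in cv2.boxPoints(r)]);print(pts.round(4),pts.mean(0))
P=np.array([onz('top',x,y,0.122)[:2] for x,y in zip(xs,ys)]);
w_,V=np.linalg.eigh(np.cov(P.T));d=V[:,1];print('axis yaw',np.degrees(np.arctan2(d[1],d[0])),P.mean(0))
# grip top disc zoom
b=T[160:200,335:380];cv2.imwrite('pics/g_t.png',cv2.resize(b,None,fx=12,fy=12,interpolation=cv2.INTER_NEAREST))
S=cv2.imread('pics/scene0.png')[245:325,295:345];cv2.imwrite('pics/g_s.png',cv2.resize(S,None,fx=7,fy=7,interpolation=cv2.INTER_NEAREST))
b=T[170:240,290:345];cv2.imwrite('pics/h_t.png',cv2.resize(b,None,fx=8,fy=8,interpolation=cv2.INTER_NEAREST))
# bright bail px
g=T[...,:].min(2);
mm=[(x,y) for y in range(180,225) for x in range(305,325) if m[max(0,y-1):y+2,x-3:x+4].sum()>4 and g[y,x]>95]
print(mm)
```

```text
241
((315.13214111328125, 203.7020721435547), (47.539344787597656, 8.14378547668457), 75.25643920898438)
[[ 0.6067  0.041   0.122 ]
 [ 0.6124  0.021   0.122 ]
 [ 0.4942 -0.0115  0.122 ]
 [ 0.4886  0.0083  0.122 ]] [0.55046314 0.01470109 0.122     ]
axis yaw -165.14698661271655 [0.54905953 0.01591135]
[(312, 191), (312, 192), (313, 192), (312, 193), (313, 193), (312, 194), (313, 194), (312, 195), (313, 195), (313, 196), (314, 196), (313, 197), (314, 197), (313, 198), (314, 198), (313, 199), (314, 199), (314, 200), (315, 200), (314, 201), (315, 201), (314, 202), (315, 202), (314, 203), (315, 203), (315, 204), (315, 205), (316, 205), (315, 206), (316, 206), (315, 207), (316, 207), (316, 208), (316, 209), (317, 209), (311, 210), (316, 210), (317, 210), (311, 211), (317, 211), (312, 214), (323, 215), (313, 218), (313, 219), (314, 222), (314, 223)]
```

View pics/h_t.png

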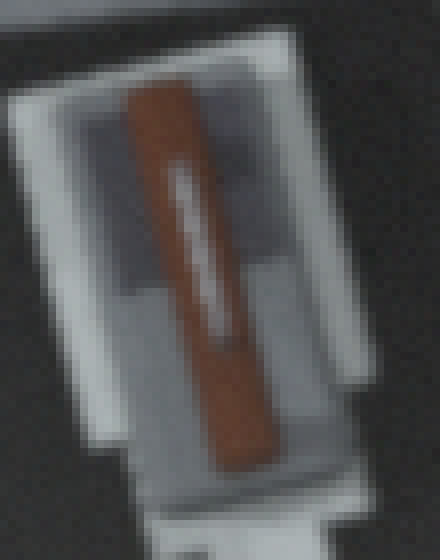

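View pics/g_t.png

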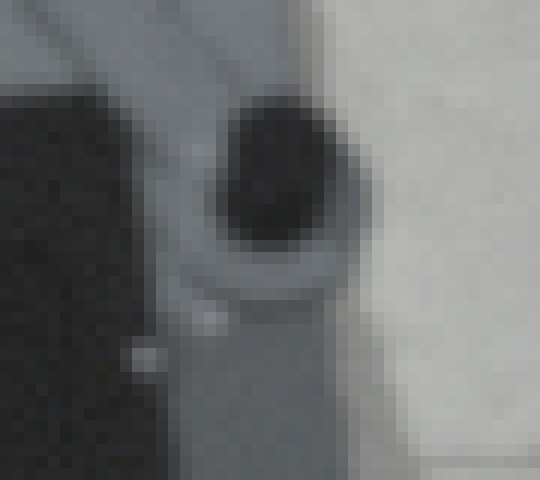

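View pics/g_s.png

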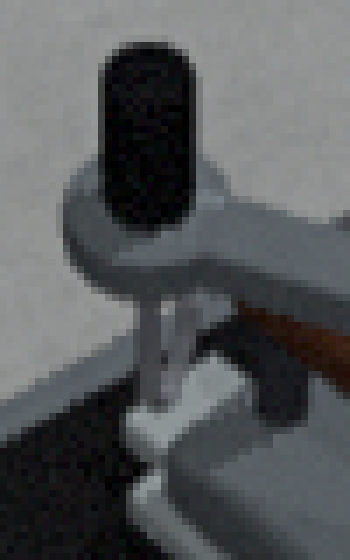

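Run:
```python
from h import *
a=ray('top',358.9,173.3);b=ray('scene',316.1,255.6)
g=tri([a,b]);print(g,onz('top',358.9,173.3,.314),onz('scene',316.1,255.6,.314))
for s in [onz('top',314.2,201,z) for z in (.122,.155,.165,.18)]: print(s)
bt=[(312.2,191.3),(316.8,210.5)]
for z in(.155,.18):
  p=[onz('top',*q,z) for q in bt];print(z,p,np.linalg.norm(p[0]-p[1]),np.degrees(np.arctan2(*(p[0]-p[1])[1::-1])))
# column axis from drum/hub in both views: refine
T=cv2.imread('pics/top0.png')[90:175,285:345];cv2.imwrite('pics/c_t.png',cv2.resize(T,None,fx=7,fy=7,interpolation=cv2.INTER_NEAREST))
S=cv2.imread('pics/scene0.png')[255:415,370:450];cv2.imwrite('pics/c_s.png',cv2.resize(S,None,fx=3.7,fy=3.7,interpolation=cv2.INTER_NEAREST))
```

```text
[ 0.58599524 -0.08468088  0.30981938] [ 0.58400921 -0.08654145  0.314     ] [ 0.59044421 -0.08445628  0.314     ]
[0.5570616  0.01709098 0.122     ]
[0.5508446  0.01600879 0.155     ]
[0.54896065 0.01568085 0.165     ]
[0.54613474 0.01518895 0.18      ]
0.155 [array([0.57528426, 0.02138913, 0.155     ]), array([0.52704349, 0.00917835, 0.155     ])] 0.0497621928295889 14.204451377967036
0.18 [array([0.57012118, 0.02046952, 0.18      ]), array([0.52277502, 0.00848518, 0.18      ])] 0.04883936720474847 14.204451377967024
```

View pics/c_t.png

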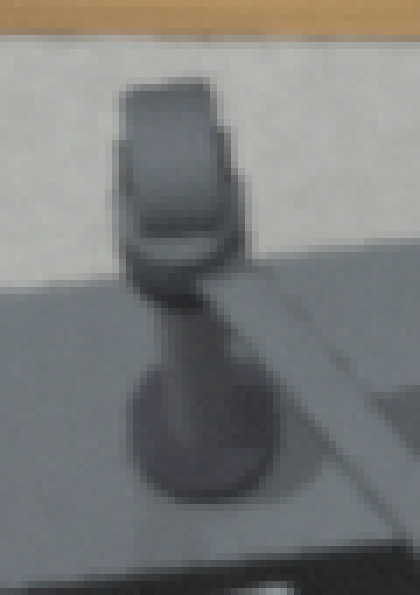

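View pics/c_s.png

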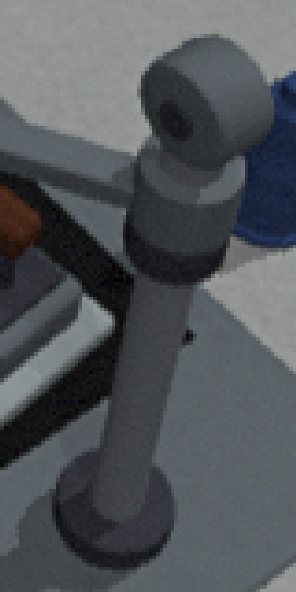

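Run:
```python
from h import *
print(onz('top',313.9,150.6,.008),onz('scene',400.8,396.3,.008))
```

```text
[0.72114063 0.02404157 0.008     ] [0.72352062 0.02449016 0.008     ]
```

Run:
```python
from h import *
s=sense();print(s['ee_rot'].round(3) if hasattr(s['ee_rot'],'round') else s['ee_rot'],s['time_s'],s['wrist_force'],s['gripper_width'])
p=camera_params('wrist');R=np.array(p['R']);print(R.round(3),(-R.T@p['t']).round(3),p['vfov'])
```

```text
[[-0.946 -0.325 -0.001]
 [-0.325  0.946  0.002]
 [ 0.     0.002 -1.   ]] 0.1 [ 0.09811952 -0.36348238 -0.3299152 ] 1.0021190119846575
[[-0.324  0.946  0.001]
 [ 0.903  0.31   0.298]
 [ 0.281  0.097 -0.955]] [ 0.125 -0.618  0.384] 64.34359343557156
```

```bash
python3 -m inch '[{"z":0.9},{"x":0.3,"y":0.5,"z":0.7},{"x":0.6,"y":0.75,"z":0.3,"az":0.2},{"x":0.6,"y":0.75,"z":0.3,"az":0.2},{"x":0.6,"y":0.75,"z":0.2,"az":0.2},{"x":0.6,"y":0.75,"z":0.2,"az":0.3},{"x":0.6,"y":0.75,"az":0.2},{"x":0.6,"y":0.75,"az":0.2},{"x":0.6,"y":0.75,"az":0.2},{"x":0.6,"y":0.75,"az":0.2}]'
python3 - <<'E'
from h import *
s=sense();print(s['tcp_pos'],np.array(s['ee_rot']).round(3),s['joints'],s['time_s'])
cv2.imwrite('pics/w1.png',cv2.cvtColor(capture('wrist'),cv2.COLOR_RGB2BGR))
E
```

```text
[ 0.20285205 -0.59061479  0.22158622] [[-0.946 -0.325 -0.001]
 [-0.325  0.946  0.002]
 [ 0.     0.002 -1.   ]] [-5.62298138e+01  2.20861274e+01  3.89678754e-01 -2.50517472e-02
 -6.84108142e+01 -1.48173893e+01] 0.1$[0]: bad value
```

View pics/w1.png

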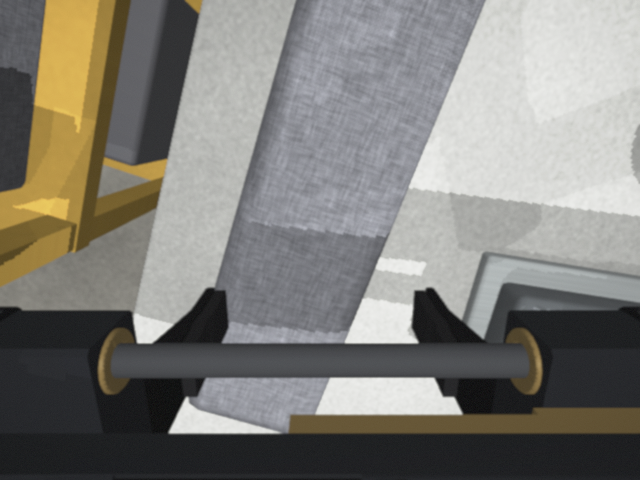

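The picture shows only the start view (table edge and the ironing board), because the call was refused: rows seem to need every key. I'll retype them in full.

```bash
python3 -m inch '[{"jaw":0,"x":0,"y":0,"z":0.9,"ax":0,"ay":0,"az":0},{"jaw":0,"x":0.3,"y":0.5,"z":0.7,"ax":0,"ay":0,"az":0},{"jaw":0,"x":0.6,"y":0.75,"z":0.3,"ax":0,"ay":0,"az":0.2},{"jaw":0,"x":0.6,"y":0.75,"z":0.3,"ax":0,"ay":0,"az":0.2},{"jaw":0,"x":0.6,"y":0.75,"z":0.2,"ax":0,"ay":0,"az":0.2},{"jaw":0,"x":0.6,"y":0.75,"z":0.2,"ax":0,"ay":0,"az":0.2},{"jaw":0,"x":0.6,"y":0.75,"z":0,"ax":0,"ay":0,"az":0.2},{"jaw":0,"x":0.6,"y":0.75,"z":0,"ax":0,"ay":0,"az":0.2}]'
```

```text
time_s: 1.15
tcp_pos: [0.4394, -0.2817, 0.378]
ee_rot: [[-0.858, -0.513, -0.004], [-0.513, 0.858, 0.008], [-0.001, 0.009, -1.0]]
wrist_force: [1.1, -0.7, -0.6]
gripper_width: 0.998
```

```bash
python3 -m inch '[{"jaw":0,"x":0.6,"y":0.75,"z":0,"ax":0,"ay":0,"az":0.3},{"jaw":0,"x":0.6,"y":0.75,"z":0,"ax":0,"ay":0,"az":0.3},{"jaw":0,"x":0.5,"y":0.75,"z":0,"ax":0,"ay":0,"az":0.2},{"jaw":0,"x":0.3,"y":0.5,"z":0,"ax":0,"ay":0,"az":0.2},{"jaw":0,"x":0,"y":0,"z":0,"ax":0,"ay":0,"az":0}]'
python3 - <<'E'
from h import *
s=sense();print(s['tcp_pos'],np.array(s['ee_rot']).round(3),s['time_s'])
P=camera_params('wrist');print(proj('wrist',[.587,-.084,.314],P),proj('wrist',[.5505,.015,.16],P))
cv2.imwrite('pics/w2.png',cv2.cvtColor(capture('wrist'),cv2.COLOR_RGB2BGR))
E
```

```text
time_s: 1.78
tcp_pos: [0.5637, -0.1067, 0.3755]
ee_rot: [[-0.748, -0.663, -0.009], [-0.663, 0.748, 0.008], [0.001, 0.012, -1.0]]
wrist_force: [-0.6, 0.3, -0.0]
gripper_width: 0.998
[ 0.56366757 -0.10672875  0.37545912] [[-0.748 -0.663 -0.009]
 [-0.663  0.748  0.008]
 [ 0.001  0.012 -1.   ]] 1.775
(np.float64(321.27437823819645), np.float64(311.3077199137404)) (np.float64(411.0786336360271), np.float64(276.47279391458875))
```

View pics/w2.png

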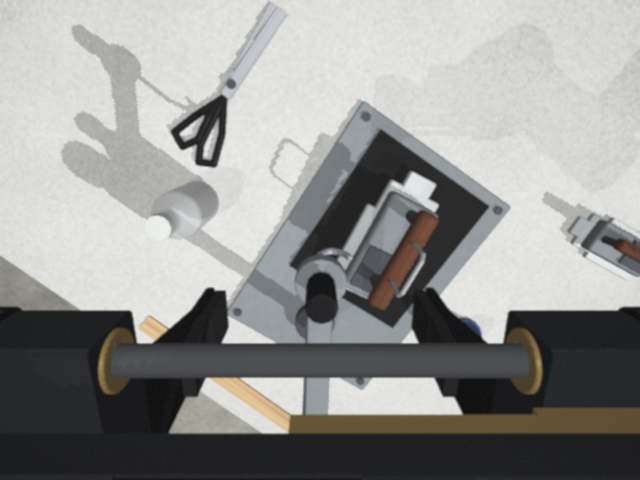

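The wrist view shows the grip's top at about (321,308), close to the predicted (321,311). The bail stands beside the handle near (411,275). I'll zoom in to measure the bail.

Run:
```python
import cv2
w=cv2.imread('pics/w2.png')
cv2.imwrite('pics/w2z.png',cv2.resize(w[200:320,350:450],None,fx=5,fy=5,interpolation=cv2.INTER_CUBIC))
cv2.imwrite('pics/w2g.png',cv2.resize(w[240:345,285:365],None,fx=5,fy=5,interpolation=cv2.INTER_CUBIC))
```

```text
(no output)
```

View pics/w2z.png

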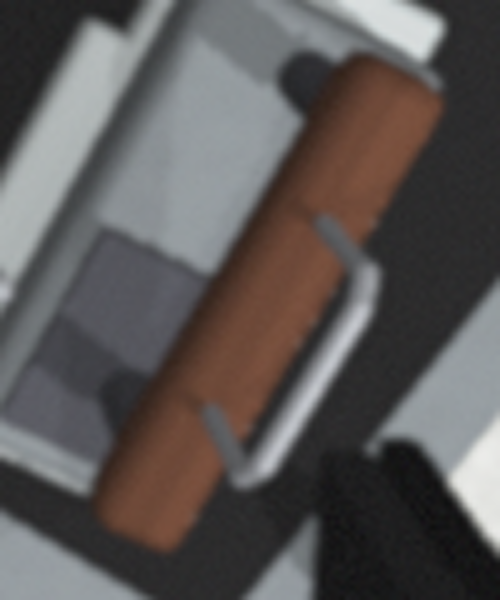

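View pics/w2g.png

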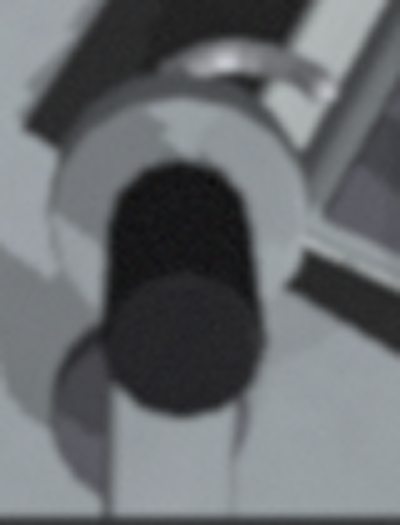

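Run:
```python
from h import *
P=camera_params('wrist')
g=onz('wrist',322,308.4,.314,P);print('grip',g)
print('foot ctr',onz('wrist',285+180/5,240+222/5,.272,P))
B=[]
for (b,t) in [((414,243.8),(423.4,256.6)),((391.4,281.8),(399.6,293.6))]:
    p=onz('wrist',*b,.122,P);c,d=ray('wrist',*t,P)
    # closest of ray to vertical line at p
    k=((p-c)[:2]@d[:2])/(d[:2]@d[:2]);q=c+k*d;print(p,q,np.hypot(*(q-p)[:2]));B.append(p)
print('len',np.linalg.norm(B[0]-B[1]),(B[0]+B[1])/2,np.degrees(np.arctan2(*(B[1]-B[0])[1::-1])))
for z in (.1545,.16,.165,.17,.18):
    a=onz('wrist',423.4,256.6,z,P);b=onz('wrist',399.6,293.6,z,P)
    print(z,np.linalg.norm(a-b),(a+b)/2,onz('top',314.4,201,z))
```

```text
grip [ 0.58469871 -0.085963    0.314     ]
foot ctr [ 0.58557052 -0.08525049  0.272     ]
[0.52447316 0.00572611 0.122     ] [0.52552987 0.00558409 0.16491307] 0.0010662081980517997
[0.57501552 0.01926384 0.122     ] [0.57282119 0.02010027 0.1576861 ] 0.0023483414751518748
len 0.052323995934092385 [0.54974434 0.01249498 0.122     ] 14.994653527426998
0.1545 0.048583885004815634 [0.54978594 0.01597157 0.1545    ] [0.55094479 0.01552901 0.1545    ]
0.16 0.047887482186933165 [0.54911226 0.01339712 0.16      ] [0.54990859 0.01535066 0.16      ]
0.165 0.04725438871613079 [0.54849982 0.01105671 0.165     ] [0.5489666  0.01518854 0.165     ]
0.17 0.046621295245328494 [0.54788737 0.0087163  0.17      ] [0.54802461 0.01502641 0.17      ]
0.18 0.045355108303723815 [0.54666249 0.00403548 0.18      ] [0.54614062 0.01470215 0.18      ]
```

```bash
python3 -m inch '[{"jaw":0,"x":0.36,"y":0.35,"z":0,"ax":-0.05,"ay":-0.05,"az":-0.25},{"jaw":0,"x":0,"y":0,"z":-0.4,"ax":0,"ay":0,"az":0},{"jaw":0,"x":0,"y":0,"z":-0.2,"ax":0,"ay":0,"az":0},{"jaw":0,"x":0,"y":0,"z":0,"ax":0,"ay":0,"az":0}]'
python3 - <<'E'
from h import *
s=sense();print(s['tcp_pos'],np.array(s['ee_rot']).round(3),s['time_s'])
P=camera_params('wrist')
a=cv2.cvtColor(capture('wrist'),cv2.COLOR_RGB2BGR);print(proj('wrist',[.585,-.0855,.314],P))
cv2.imwrite('pics/w3.png',a)
E
```

```text
time_s: 2.33
tcp_pos: [0.5834, -0.0901, 0.3399]
ee_rot: [[-0.782, -0.623, 0.001], [-0.623, 0.782, -0.001], [0.0, -0.002, -1.0]]
wrist_force: [-0.7, -0.1, 0.2]
gripper_width: 0.998
[ 0.5833686  -0.0901339   0.33986249] [[-0.782 -0.623  0.001]
 [-0.623  0.782 -0.001]
 [ 0.    -0.002 -1.   ]] 2.325
(np.float64(324.9774361859675), np.float64(294.3109055948418))
```

View pics/w3.png

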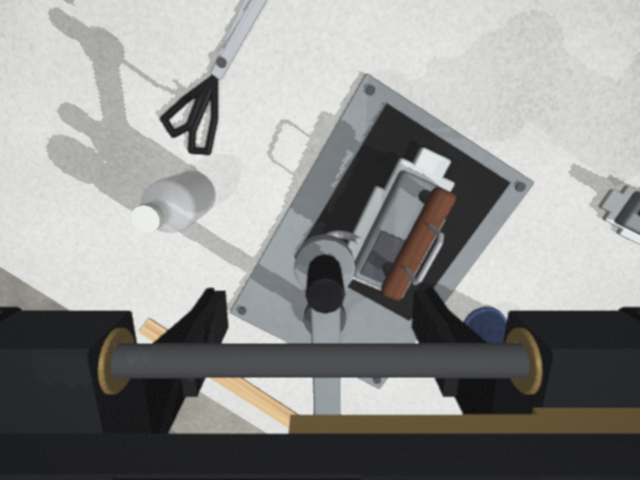

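The grip's top at (325,293) matches the prediction, and it sits between the open fingers. I'll go down and close.

```bash
python3 -m inch '[{"jaw":0,"x":0.03,"y":0.07,"z":-0.35,"ax":0,"ay":0,"az":0},{"jaw":0,"x":0,"y":0,"z":-0.35,"ax":0,"ay":0,"az":0},{"jaw":0,"x":0,"y":0,"z":-0.25,"ax":0,"ay":0,"az":0},{"jaw":0,"x":0,"y":0,"z":-0.05,"ax":0,"ay":0,"az":0}]'
```

```text
time_s: 2.88
tcp_pos: [0.5866, -0.0881, 0.284]
ee_rot: [[-0.783, -0.621, 0.011], [-0.621, 0.783, -0.002], [-0.007, -0.009, -1.0]]
wrist_force: [-0.5, 0.9, -0.3]
gripper_width: 1.001
```

```bash
python3 -m inch '[{"jaw":0,"x":-0.03,"y":0.03,"z":-0.06,"ax":0,"ay":0.05,"az":0},{"jaw":130,"x":0,"y":0,"z":0,"ax":0,"ay":0,"az":0},{"jaw":200,"x":0,"y":0,"z":0,"ax":0,"ay":0,"az":0},{"jaw":230,"x":0,"y":0,"z":0,"ax":0,"ay":0,"az":0},{"jaw":255,"x":0,"y":0,"z":0,"ax":0,"ay":0,"az":0},{"jaw":255,"x":0,"y":0,"z":0,"ax":0,"ay":0,"az":0}]'
```

```text
time_s: 3.62
tcp_pos: [0.5859, -0.0864, 0.2829]
ee_rot: [[-0.783, -0.622, 0.007], [-0.622, 0.783, -0.003], [-0.003, -0.006, -1.0]]
wrist_force: [0.7, -0.9, 0.3]
gripper_width: 0.519
```

```bash
python3 -m inch '[{"jaw":255,"x":0,"y":0,"z":0,"ax":0,"ay":0,"az":0},{"jaw":255,"x":0,"y":0,"z":0,"ax":0,"ay":0,"az":0},{"jaw":255,"x":0,"y":0,"z":0,"ax":0,"ay":0,"az":0},{"jaw":255,"x":0,"y":0,"z":0,"ax":0,"ay":0,"az":0}]'
python3 - <<'E'
from h import *
s=sense();print(s['tcp_pos'],s['wrist_force'],s['gripper_width'])
E
```

```text
time_s: 4.12
tcp_pos: [0.5858, -0.0864, 0.2828]
ee_rot: [[-0.783, -0.621, 0.006], [-0.622, 0.783, -0.003], [-0.003, -0.006, -1.0]]
wrist_force: [0.6, -0.5, 0.1]
gripper_width: 0.242
[ 0.5858479  -0.08638445  0.28279576] [ 0.6239457  -0.50654238  0.09785531] 0.24159194861255345
```

```bash
python3 -m inch '[{"jaw":255,"x":0,"y":0,"z":-0.15,"ax":0,"ay":0,"az":0},{"jaw":255,"x":0,"y":0,"z":-0.15,"ax":0,"ay":0,"az":0},{"jaw":255,"x":0,"y":0,"z":-0.15,"ax":0,"ay":0,"az":0}]'
```

```text
time_s: 4.5
tcp_pos: [0.5866, -0.088, 0.2597]
ee_rot: [[-0.782, -0.623, 0.013], [-0.623, 0.782, -0.006], [-0.006, -0.013, -1.0]]
wrist_force: [-2.0, 0.4, 5.9]
gripper_width: 0.244
```

```bash
python3 -m inch '[{"jaw":255,"x":0,"y":0,"z":-0.17,"ax":0,"ay":0.05,"az":0},{"jaw":255,"x":-0.01,"y":0.02,"z":-0.17,"ax":0,"ay":0.02,"az":0},{"jaw":255,"x":0,"y":0,"z":-0.17,"ax":0,"ay":0.02,"az":0},{"jaw":255,"x":0,"y":0,"z":-0.15,"ax":0,"ay":0,"az":0}]'
python3 - <<'E'
from h import *
cv2.imwrite('pics/s4.png',cv2.cvtColor(capture('scene'),cv2.COLOR_RGB2BGR)[220:420,240:460])
cv2.imwrite('pics/w4.png',cv2.cvtColor(capture('wrist'),cv2.COLOR_RGB2BGR))
a=cv2.imread('pics/s4.png');cv2.imwrite('pics/s4z.png',cv2.resize(a,None,fx=3,fy=3,interpolation=cv2.INTER_CUBIC))
s=sense();print(s['tcp_pos'],s['wrist_force'])
E
```

```text
time_s: 5.0
tcp_pos: [0.5874, -0.0891, 0.2262]
ee_rot: [[-0.781, -0.625, 0.006], [-0.625, 0.781, -0.011], [0.002, -0.012, -1.0]]
wrist_force: [-2.0, 0.1, 7.9]
gripper_width: 0.243
[ 0.5873131  -0.08886343  0.22561354] [-1.69558116 -0.64703166  6.40506422]
```

View pics/s4z.png

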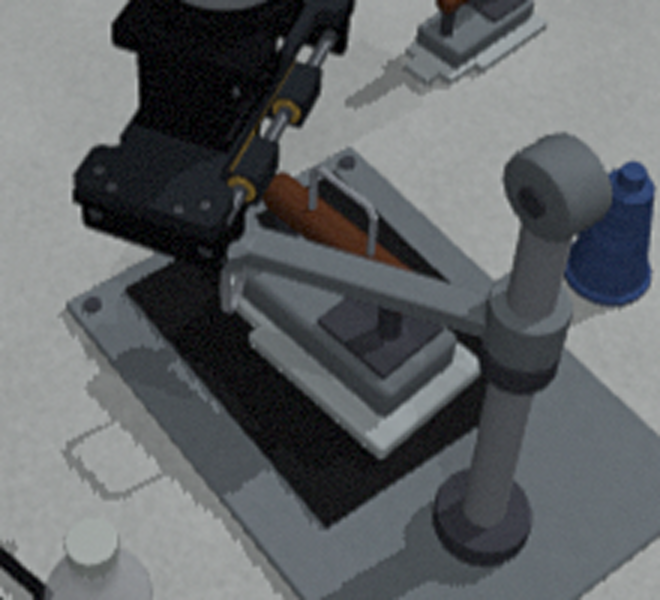

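View pics/w4.png

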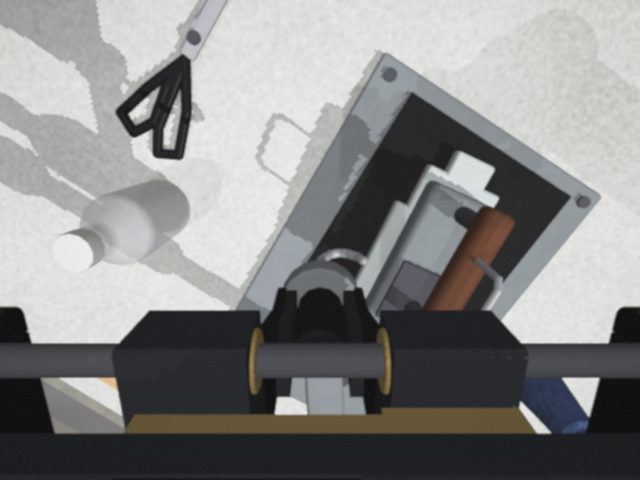

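The wrist view shows the grip held between the fingers, with the hook's curve at (347,256). The scene crop shows the bail's top bar clearly, corners near crop (317,168) and (375,213). I'll triangulate its height from the scene and top views.

Run:
```python
from h import *
A=tri([ray('scene',240+318/3,220+169/3),ray('top',316.8,210)]);B=tri([ray('scene',240+374/3,220+212/3),ray('top',312.3,191.5)])
print(A,B,(A+B)/2)
# legs on handle top
for q in [(313,206),(372,251)]: print(onz('scene',240+q[0]/3,220+q[1]/3,.122))
for z in (.15,.155,.16,.165):
  a=onz('scene',240+318/3,220+169/3,z);b=onz('scene',240+374/3,220+212/3,z);print(z,np.linalg.norm(a-b),(a+b)/2, onz('top',314.5,200.8,z))
a=cv2.imread('pics/s4.png')[35:100,80:145];cv2.imwrite('pics/s4b.png',cv2.resize(a,None,fx=9,fy=9,interpolation=cv2.INTER_CUBIC))
```

```text
[0.5286704  0.01045225 0.15672421] [0.57527185 0.02267108 0.1569076 ] [0.55197113 0.01656167 0.15681591]
[0.52909856 0.00987559 0.122     ]
[0.57847453 0.02416934 0.122     ]
0.15 0.04875897816075163 [0.54761935 0.02150597 0.15      ] [0.55230139 0.0154344  0.15      ]
0.155 0.04842228619076326 [0.55125714 0.01901189 0.155     ] [0.55135752 0.01527316 0.155     ]
0.16 0.04808559422077496 [0.55489492 0.01651782 0.16      ] [0.55041365 0.01511192 0.16      ]
0.165 0.047748902250786596 [0.5585327  0.01402374 0.165     ] [0.54946978 0.01495068 0.165     ]
```

View pics/s4b.png

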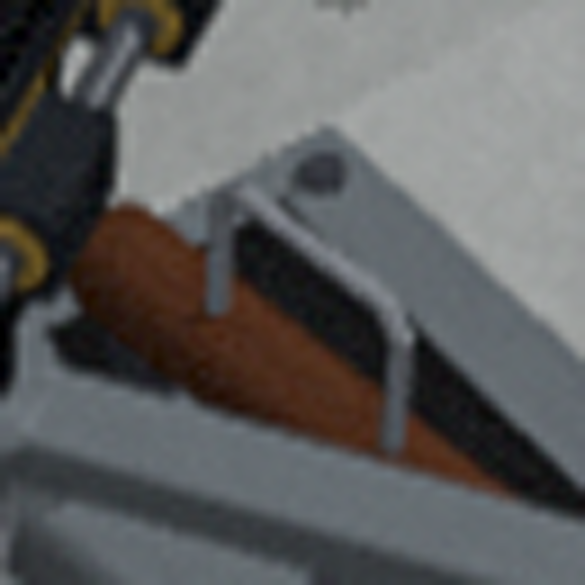

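Run:
```python
from h import *
S=cv2.imread('pics/scene0.png');cv2.imwrite('/tmp/x.png',S)
N=cv2.cvtColor(capture('scene'),cv2.COLOR_RGB2BGR)
cv2.imwrite('pics/s4c.png',cv2.resize(cv2.hconcat([S[270:380,390:440],N[270:380,390:440]]),None,fx=5,fy=5,interpolation=cv2.INTER_CUBIC))
for z in (.22,.24,.26,.28,.3): print(z,proj('scene',[.72,.023,z]))
```

```text
0.22 (np.float64(414.679108495691), np.float64(326.8706917847703))
0.24 (np.float64(416.4565573196146), np.float64(319.102991289609))
0.26 (np.float64(418.29844251166674), np.float64(311.0536948340564))
0.28 (np.float64(420.20833269376163), np.float64(302.70720704015537))
0.3 (np.float64(422.19006496109193), np.float64(294.04675926408987))
```

View pics/s4c.png

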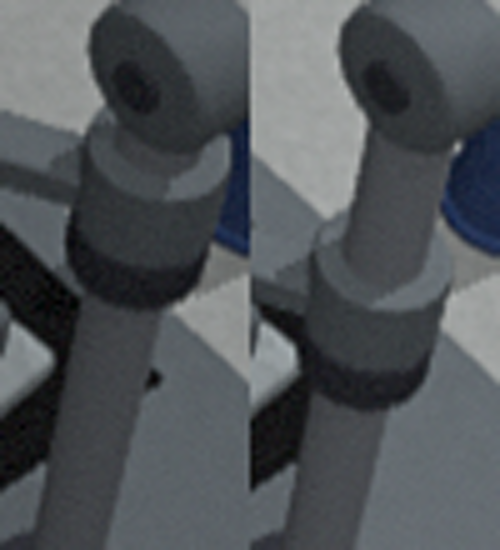

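Run:
```python
from h import *
from scipy.optimize import brentq
c=ray('scene',0,0)[0]
for ax in ([.72,.023],[.718,.021],[.722,.024]):
  d=c[:2]-ax;d/=np.linalg.norm(d)
  for nm,v0,v1,r in (('ringbot',331.6,351.8,.0225),('hubtopfront',309.8,331.2,.0225)):
    f=lambda v:brentq(lambda z:proj('scene',[*(ax+r*d),z])[1]-v,.05,.4)
    print(ax,nm,f(v0),f(v1),f(v0)-f(v1))
```

```text
[0.72, 0.023] ringbot 0.23704772519347506 0.18280671118374617 0.05424101400972889
[0.72, 0.023] hubtopfront 0.29016225090908376 0.2380705841047008 0.05209166680438296
[0.718, 0.021] ringbot 0.2359343329188796 0.18159907458077737 0.05433525833810224
[0.718, 0.021] hubtopfront 0.2891411456776804 0.2369589690581472 0.0521821766195332
[0.722, 0.024] ringbot 0.2388148926638513 0.18472392618297295 0.054090966480878355
[0.722, 0.024] hubtopfront 0.2917824870678907 0.23983492202893397 0.0519475650389567
```

The hub tracking gives about 53 mm of carriage travel, against 57 mm of hand travel, so the grip may have slipped about 4 mm. I'll check directly on the hook in the wrist view.

Run:
```python
from h import *
s=sense();print(s['tcp_pos'],s['wrist_force'])
P=camera_params('wrist');import pickle
a=cv2.cvtColor(capture('wrist'),cv2.COLOR_RGB2BGR)
pickle.dump((P,a),open('w5.pkl','wb'))
cv2.imwrite('pics/w5.png',cv2.resize(a[225:315,280:390],None,fx=7,fy=6.6,interpolation=cv2.INTER_CUBIC))
# predicted tip/bend for shank axis at tcp xy, arm dir
g=np.array(s['tcp_pos'])[:2]
for th in (36.7,38.7,40.7):
  y=np.array([-np.sin(np.radians(th)),np.cos(np.radians(th))])
  for bz in (.1325,.137):
    print(th,bz,'tip',proj('wrist',[*(g+.0275*y),bz+.021],P),'bend',proj('wrist',[*(g+.012*y),bz],P))
```

```text
[ 0.58734908 -0.08888431  0.22594668] [-1.46199116 -0.87741664  6.54899758]
36.7 0.1325 tip (np.float64(363.5995117625748), np.float64(260.0935668894518)) bend (np.float64(338.72354645007067), np.float64(249.32900993209356))
36.7 0.137 tip (np.float64(364.28009993798497), np.float64(262.4391094917196)) bend (np.float64(338.948146965522), np.float64(251.32139200483277))
38.7 0.1325 tip (np.float64(363.6747445669066), np.float64(258.7032291935472)) bend (np.float64(338.74245159226973), np.float64(248.76310501806154))
38.7 0.137 tip (np.float64(364.35744748206497), np.float64(261.02701277703335)) bend (np.float64(338.9674645386525), np.float64(250.74721776020638))
40.7 0.1325 tip (np.float64(363.69857000729047), np.float64(257.30951495889786)) bend (np.float64(338.7405952466253), np.float64(248.19660422576072))
40.7 0.137 tip (np.float64(364.38248512823685), np.float64(259.61142540591345)) bend (np.float64(338.96568312762435), np.float64(250.17242881606916))
```

View pics/w5.png

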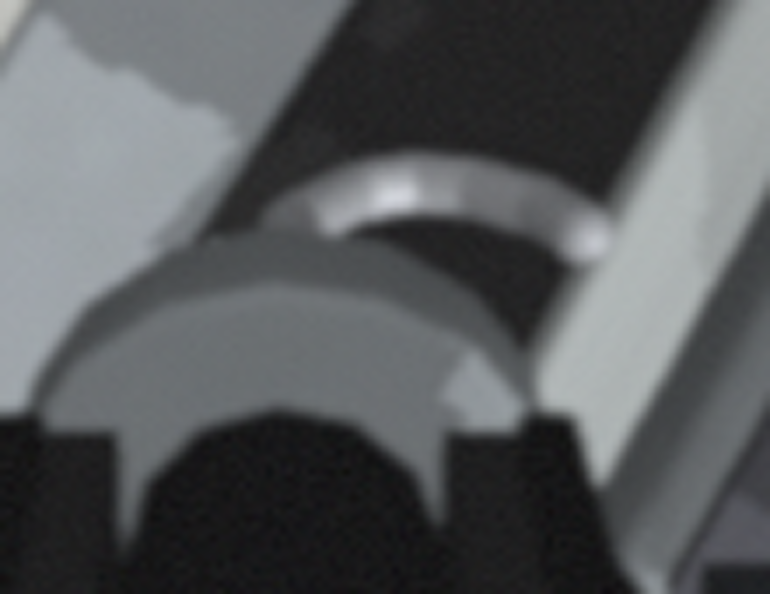

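The hook's tip is at (364.3,261.4) and the bend near (337,253). That matches a bend height of 0.137, so the grip did slip about 4 mm and the bend is now TCP z − 0.089. I need about 8.5 mm more down.

```bash
python3 -m inch '[{"jaw":255,"x":-0.01,"y":0.03,"z":-0.1,"ax":0,"ay":0,"az":0},{"jaw":255,"x":0,"y":0,"z":-0.05,"ax":0,"ay":0,"az":0},{"jaw":255,"x":0,"y":0,"z":0,"ax":0,"ay":0,"az":0}]'
cat > chk.py <<'E'
from h import *
import sys
s=sense();print(s['tcp_pos'],s['wrist_force'],s['gripper_width'],s['time_s'])
R=np.array(s['ee_rot']);print(R.round(3).tolist())
P=camera_params('wrist')
a=cv2.cvtColor(capture('wrist'),cv2.COLOR_RGB2BGR)
cv2.imwrite(f'pics/w{sys.argv[1]}.png',cv2.resize(a[200:330,280:440],None,fx=5,fy=4.6,interpolation=cv2.INTER_CUBIC)) if len(sys.argv)<3 else cv2.imwrite(f'pics/w{sys.argv[1]}.png',a)
N=cv2.cvtColor(capture('scene'),cv2.COLOR_RGB2BGR)
cv2.imwrite(f'pics/s{sys.argv[1]}.png',cv2.resize(N[225:375,270:440],None,fx=4,fy=4,interpolation=cv2.INTER_CUBIC))
g=np.array(s['tcp_pos'])
th=np.arctan2(*(np.array([.719,.022])-g[:2])[::-1])
y=np.array([-np.sin(th),np.cos(th)]);print('arm',np.degrees(th))
for off in (.087,.089,.091):
    print(off,'tip',np.round(proj('wrist',[*(g[:2]+.0275*y),g[2]-off+.021],P),1),'bend',np.round(proj('wrist',[*(g[:2]+.012*y),g[2]-off],P),1))
iy=np.radians(14.7);d=(g[:2]+.0275*y)-np.array([.551,.0155]);c,sn=np.cos(iy),np.sin(iy)
print('tip in iron x,y',c*d[0]+sn*d[1],-sn*d[0]+c*d[1],'tip z',g[2]-.089+.021-.122)
d=(g[:2]+.012*y)-np.array([.551,.0155]);print('bend in iron',c*d[0]+sn*d[1],-sn*d[0]+c*d[1])
E
python3 chk.py 6
```

```text
time_s: 5.58
tcp_pos: [0.5876, -0.0892, 0.2223]
ee_rot: [[-0.78, -0.626, 0.012], [-0.626, 0.779, -0.015], [-0.0, -0.019, -1.0]]
wrist_force: [-2.0, 0.3, 6.7]
gripper_width: 0.244
[ 0.58756132 -0.08915647  0.22233029] [-1.97397155  0.32770695  6.71106182] 0.24357423970486003 5.575
[[-0.78, -0.626, 0.012], [-0.626, 0.779, -0.015], [-0.0, -0.019, -1.0]]
arm 40.22089213153005
0.087 tip [365.4 260.9] bend [340. 251.]
0.089 tip [365.1 259.9] bend [339.9 250.1]
0.091 tip [364.9 258.8] bend [339.8 249.2]
tip in iron x,y -0.0030409261230138034 -0.08569178023823792 tip z 0.032330290112059235
bend in iron 0.003637096724403259 -0.099679418024847
```

View pics/w6.png

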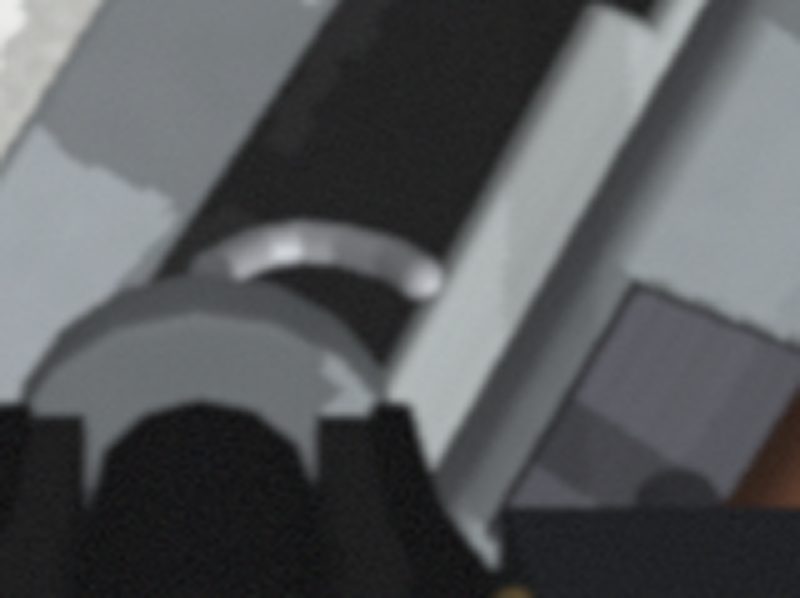

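View pics/s6.png

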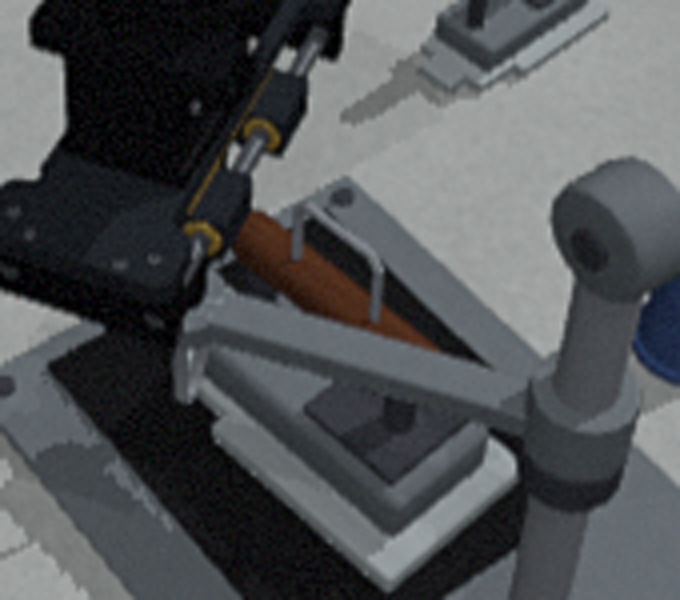

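```bash
python3 -m inch '[{"jaw":255,"x":-0.01,"y":0.02,"z":-0.12,"ax":-0.03,"ay":0.05,"az":0},{"jaw":255,"x":0,"y":0,"z":-0.1,"ax":-0.03,"ay":0.03,"az":0}]'
python3 chk.py 7
```

```text
time_s: 5.92
tcp_pos: [0.5878, -0.0897, 0.2136]
ee_rot: [[-0.779, -0.627, 0.003], [-0.627, 0.779, -0.029], [0.015, -0.024, -1.0]]
wrist_force: [-2.5, -0.6, 8.0]
gripper_width: 0.244
[ 0.58779711 -0.08971322  0.21362109] [-2.47413423 -0.64134209  8.01963633] 0.24434615444137286 5.925
[[-0.779, -0.627, 0.003], [-0.627, 0.779, -0.029], [0.015, -0.024, -1.0]]
arm 40.41286376777517
0.087 tip [366.  262.4] bend [340.6 252.8]
0.089 tip [365.7 261.4] bend [340.6 252. ]
0.091 tip [365.4 260.4] bend [340.5 251.1]
tip in iron x,y -0.003037224217714761 -0.08632997119768492 tip z 0.023621090177562143
bend in iron 0.003687627157643432 -0.10029515554947005
```

View pics/s7.png

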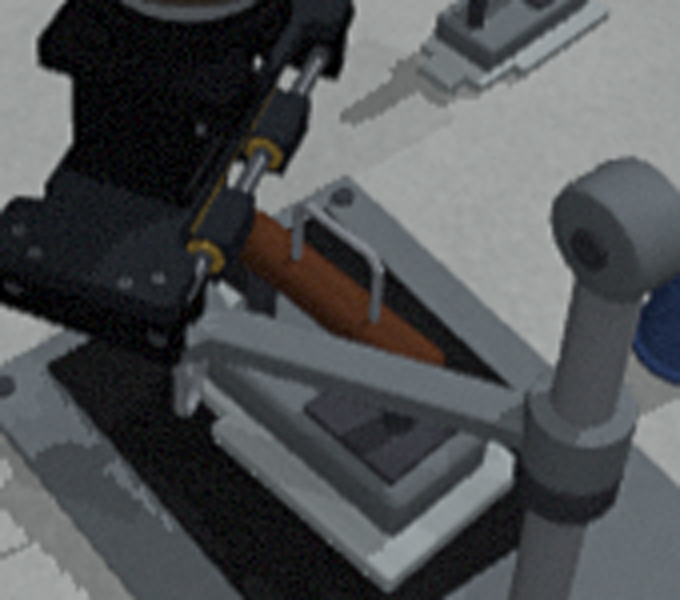

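View pics/w7.png

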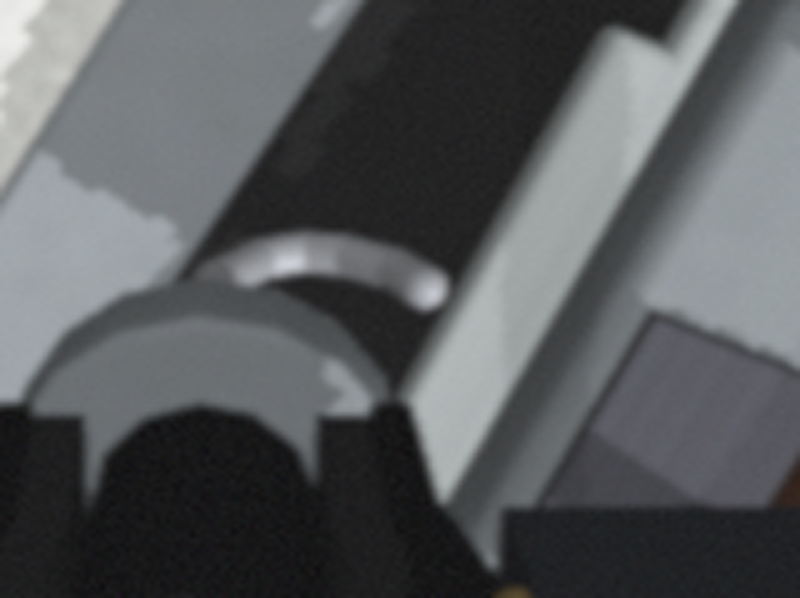

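```bash
cat > hub.py <<'E'
from h import *
# carriage by matching the hub against the first frame, with predicted scale
from scipy.optimize import brentq
S=cv2.imread('pics/scene0.png');N=cv2.cvtColor(capture('scene'),cv2.COLOR_RGB2BGR)
c=ray('scene',0,0)[0];ax=np.array([.72,.023]);d=c[:2]-ax;d/=np.linalg.norm(d)
def H(q): return [*(ax+.022*d),.237-q]
T=S[318:336,404:434].astype(np.float32) # ring
def match(I):
    k=8
    t=cv2.resize(S[316:335,406:431],None,fx=k,fy=k,interpolation=cv2.INTER_CUBIC)
    best=None
    for sc in np.arange(.86,1.01,.01):
        tt=cv2.resize(t,None,fx=sc,fy=sc)
        w=cv2.resize(I[310:375,395:440],None,fx=k,fy=k,interpolation=cv2.INTER_CUBIC)
        r=cv2.matchTemplate(w,tt,cv2.TM_CCOEFF_NORMED);_,m,_,l=cv2.minMaxLoc(r)
        # location of template point row 331.6, col 418
        y=310+(l[1]+(331.6-316)*k*sc)/k;x=395+(l[0]+(418-406)*k*sc)/k
        if best is None or m>best[0]: best=(m,sc,x,y)
    return best
if __name__=='__main__':
    for I in (S,N):
        b=match(I);z=brentq(lambda z:proj('scene',[*(ax+.022*d),z])[1]-b[3],.05,.4);print(np.round(b,3),'z',z)
    print(sense()['tcp_pos'])
E
python3 hub.py
```

```text
[  0.999   1.    418.    331.6  ] z 0.23639045448085724
[  0.936   0.91  412.545 355.821] z 0.17064249802402884
[ 0.58783153 -0.08962566  0.21339031]
```

Both checks agree: the hub match puts the bend at 0.124 and the wrist view at 0.125. That is slightly low, with the hook's underside level with the handle's top. I'll raise about 4 mm and start the swing, staying clear of the iron.

```bash
python3 -m inch '[{"jaw":255,"x":0,"y":0.01,"z":0.03,"ax":0.05,"ay":0,"az":0},{"jaw":255,"x":-0.12,"y":0.16,"z":-0.02,"ax":0.05,"ay":0,"az":-0.4},{"jaw":255,"x":-0.11,"y":0.165,"z":-0.02,"ax":0.05,"ay":0,"az":-0.4}]'; python3 hub.py
```

```text
time_s: 6.45
tcp_pos: [0.5741, -0.0717, 0.2173]
ee_rot: [[-0.86, -0.51, 0.005], [-0.51, 0.86, -0.007], [-0.001, -0.008, -1.0]]
wrist_force: [-2.4, 0.2, 6.1]
gripper_width: 0.239
[  0.999   1.    418.    331.6  ] z 0.23639045448085724
[  0.937   0.91  412.795 354.321] z 0.17494052803682628
[ 0.57358585 -0.07087344  0.21751961]
```

```bash
python3 -m inch '[{"jaw":255,"x":-0.095,"y":0.17,"z":-0.03,"ax":0,"ay":0,"az":-0.35},{"jaw":255,"x":-0.085,"y":0.175,"z":-0.03,"ax":0,"ay":0,"az":-0.35},{"jaw":255,"x":-0.07,"y":0.18,"z":-0.03,"ax":0,"ay":0,"az":-0.35}]'; python3 hub.py; python3 chk.py 8 full
```

```text
time_s: 6.88
tcp_pos: [0.5578, -0.0412, 0.217]
ee_rot: [[-0.941, -0.339, 0.007], [-0.339, 0.941, -0.011], [-0.002, -0.013, -1.0]]
wrist_force: [-3.7, -1.2, 8.0]
gripper_width: 0.242
[  0.999   1.    418.    331.6  ] z 0.23639045448085724
[  0.938   0.91  412.795 354.321] z 0.17494052803682628
[ 0.55746129 -0.04029154  0.21698797]
[ 0.55746129 -0.04029154  0.21698797] [-3.92871051 -0.03965407  6.73610549] 0.2437860803236641 6.925
[[-0.941, -0.338, 0.007], [-0.338, 0.941, -0.011], [-0.003, -0.012, -1.0]]
arm 21.087323271380907
0.087 tip [364.9 260.5] bend [339.3 250.5]
0.089 tip [364.6 259.4] bend [339.2 249.6]
0.091 tip [364.3 258.3] bend [339.1 248.7]
tip in iron x,y -0.010967096919376586 -0.028275667529694706 tip z 0.02698797418918994
bend in iron -0.009242736525352303 -0.04367945216956555
```

View pics/w8.png

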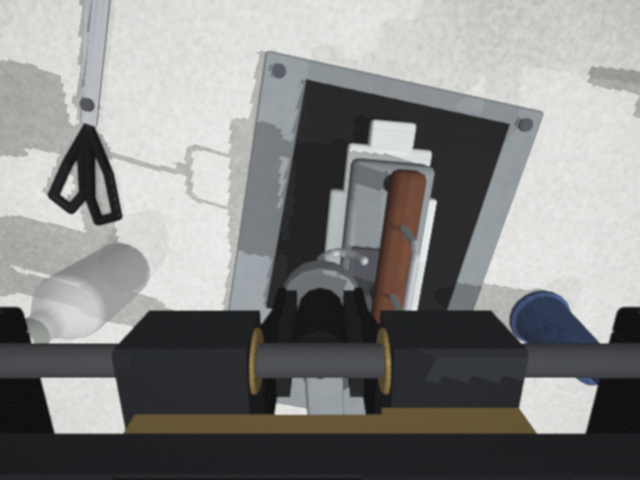

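View pics/s8.png

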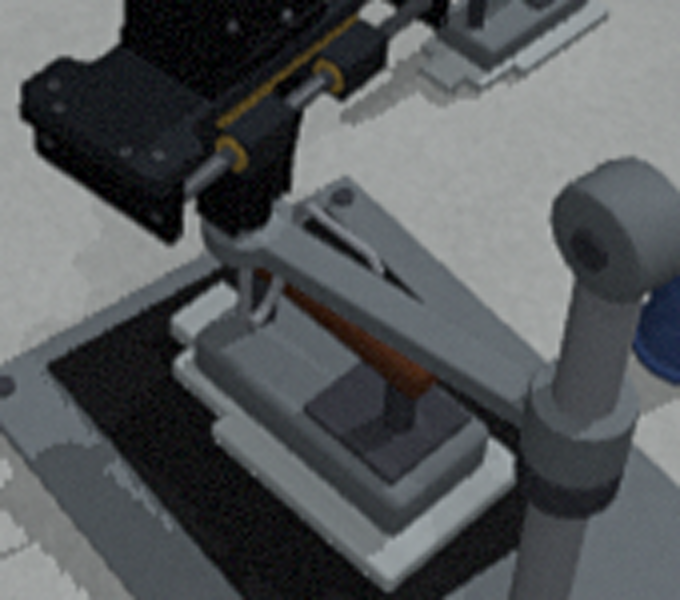

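The wrist view shows the hook tip at (364,261), between the bail's legs at (408,233) and (397,302). The bend height holds at 0.1285. I'll keep going in smaller steps.

```bash
python3 -m inch '[{"jaw":255,"x":-0.07,"y":0.14,"z":-0.03,"ax":0,"ay":0,"az":-0.3},{"jaw":255,"x":-0.055,"y":0.14,"z":-0.03,"ax":0,"ay":0,"az":-0.3}]'; python3 hub.py; python3 chk.py 9 full
```

```text
time_s: 7.28
tcp_pos: [0.552, -0.0247, 0.217]
ee_rot: [[-0.971, -0.239, 0.013], [-0.239, 0.971, -0.013], [-0.009, -0.016, -1.0]]
wrist_force: [-2.0, -0.4, 7.3]
gripper_width: 0.248
[  0.999   1.    418.    331.6  ] z 0.23639045448085724
[  0.938   0.91  412.795 354.321] z 0.17494052803682628
[ 0.55180181 -0.02389232  0.21699891]
[ 0.55180181 -0.02389232  0.21699891] [-1.91019226  0.01287798  8.11523448] 0.24300201951421432 7.325
[[-0.971, -0.238, 0.013], [-0.238, 0.971, -0.013], [-0.009, -0.015, -1.0]]
arm 15.348472596605394
0.087 tip [365.3 259.6] bend [339.8 249.6]
0.089 tip [365.  258.5] bend [339.7 248.6]
0.091 tip [364.7 257.5] bend [339.6 247.7]
tip in iron x,y -0.009531787338206742 -0.010808148771400653 tip z 0.026998906034633147
bend in iron -0.009356362363734239 -0.026307156032458725
```

View pics/w9.png

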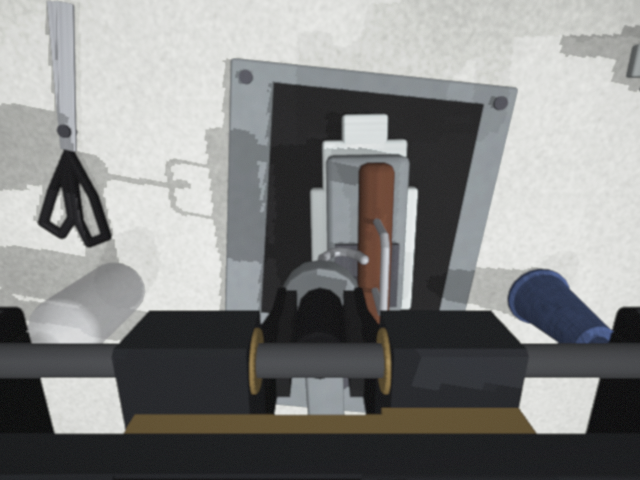

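The tip at (364,260) is level with the handle's near edge and heading under the bar, which runs at x≈387, with the nose leg at (375,222). I'll go on in two steps, watching the force.

```bash
python3 -m inch '[{"jaw":255,"x":-0.04,"y":0.12,"z":-0.03,"ax":0,"ay":0.03,"az":-0.23},{"jaw":255,"x":-0.03,"y":0.12,"z":-0.03,"ax":0,"ay":0.03,"az":-0.23}]'; python3 hub.py; python3 chk.py 10
```

```text
time_s: 7.68
tcp_pos: [0.5486, -0.011, 0.2171]
ee_rot: [[-0.987, -0.161, 0.005], [-0.161, 0.987, -0.016], [-0.003, -0.017, -1.0]]
wrist_force: [-2.9, -5.7, 10.0]
gripper_width: 0.242
[  0.999   1.    418.    331.6  ] z 0.23639045448085724
[  0.937   0.92  412.79  354.352] z 0.17485202125592536
[ 0.54855897 -0.0108061   0.21732727]
[ 0.54855897 -0.0108061   0.21732727] [-3.75231092 -0.83270579  9.84508103] 0.243248252429166 7.725
[[-0.987, -0.161, 0.005], [-0.161, 0.987, -0.017], [-0.003, -0.017, -1.0]]
arm 10.894919567476153
0.087 tip [365.6 260.2] bend [340.  250.3]
0.089 tip [365.3 259.1] bend [339.9 249.4]
0.091 tip [365.  258.1] bend [339.8 248.5]
tip in iron x,y -0.007211545190307882 0.002613771247431834 tip z 0.027327268202525817
bend in iron -0.008240162010091343 -0.012852060364158239
```

View pics/w10.png

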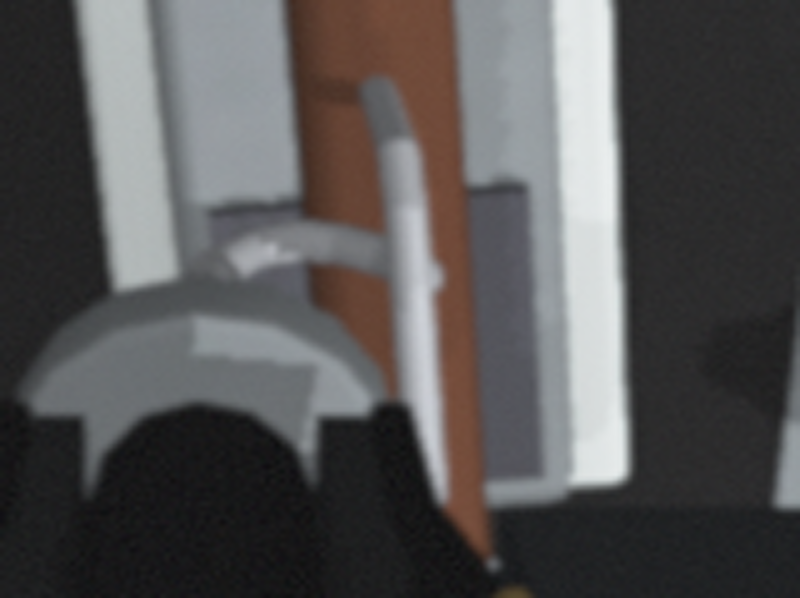

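View pics/s10.png

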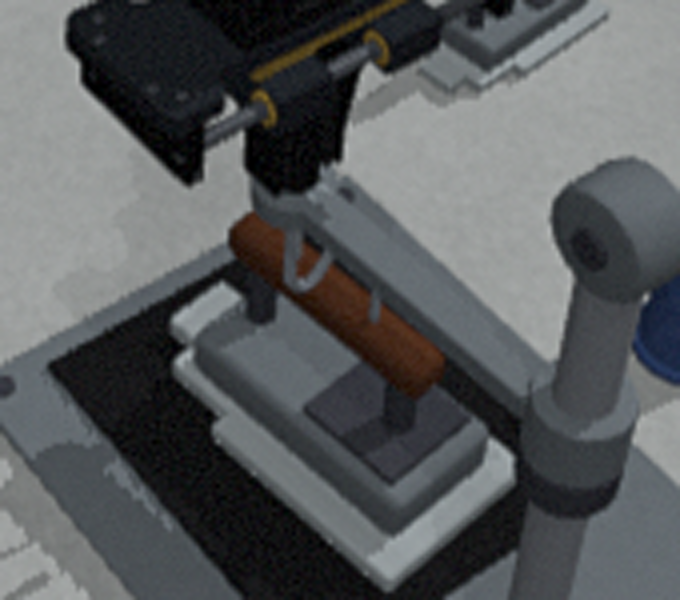

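The wrist crop shows the point has passed under the bail's bar and shows on the far side at crop (440,270). The upward force rose by about 2 N, so the hook may be grazing the handle. I'll let it rise a little while finishing the swing.

```bash
python3 -m inch '[{"jaw":255,"x":-0.02,"y":0.08,"z":0.0,"ax":0.02,"ay":0.0,"az":-0.18},{"jaw":255,"x":-0.02,"y":0.09,"z":-0.02,"ax":0.02,"ay":0.0,"az":-0.18}]'; python3 hub.py; python3 chk.py 11
```

```text
time_s: 8.07
tcp_pos: [0.5468, -0.0012, 0.2195]
ee_rot: [[-0.995, -0.1, 0.009], [-0.1, 0.995, -0.01], [-0.008, -0.011, -1.0]]
wrist_force: [-0.9, 0.1, 5.9]
gripper_width: 0.246
[  0.999   1.    418.    331.6  ] z 0.23639045448085724
[  0.942   0.91  412.92  353.571] z 0.17707773828332346
[ 0.54677763 -0.000756    0.21950377]
[ 0.54677763 -0.000756    0.21950377] [-2.3943863   0.00887206  6.41796327] 0.24095677917135067 8.125
[[-0.995, -0.099, 0.009], [-0.099, 0.995, -0.01], [-0.008, -0.011, -1.0]]
arm 7.526975149339511
0.087 tip [364.9 259.3] bend [339.2 249.4]
0.089 tip [364.6 258.2] bend [339.1 248.5]
0.091 tip [364.3 257.2] bend [339.  247.6]
tip in iron x,y -0.004775434951940865 0.012632330740661122 tip z 0.029503771997976352
bend in iron -0.00671085991979362 -0.0027463600421660213
```

View pics/w11.png

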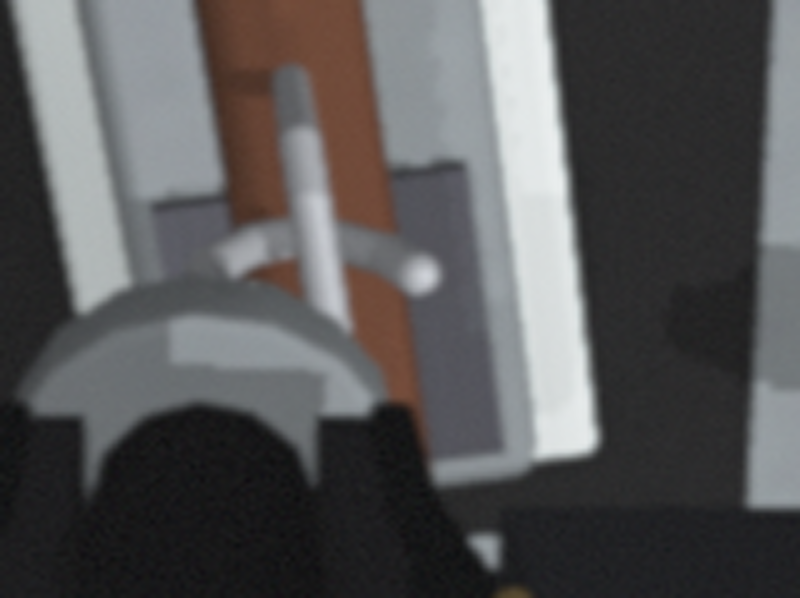

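The hook's bar crosses under the bail's bar, with the point well out on the far side at crop (420,272). Now I ease it up in small steps, watching the force.

```bash
python3 -m inch '[{"jaw":255,"x":0,"y":0.04,"z":0.04,"ax":0,"ay":0.0,"az":-0.05},{"jaw":255,"x":0,"y":0.0,"z":0.05,"ax":0,"ay":0.0,"az":0},{"jaw":255,"x":0,"y":0.0,"z":0.05,"ax":0,"ay":0.0,"az":0}]'; python3 hub.py; python3 chk.py 12
```

```text
time_s: 8.6
tcp_pos: [0.5466, 0.0008, 0.2315]
ee_rot: [[-0.996, -0.093, 0.012], [-0.094, 0.996, -0.012], [-0.011, -0.013, -1.0]]
wrist_force: [-2.2, 0.1, 6.1]
gripper_width: 0.245
[  0.999   1.    418.    331.6  ] z 0.23639045448085724
[  0.939   0.91  413.92  349.446] z 0.18869388883236796
[0.54665956 0.00073544 0.23217075]
[0.54665956 0.00073544 0.23217075] [-3.2176679  0.2060523  7.1827972] 0.24031289007418763 8.65
[[-0.996, -0.094, 0.012], [-0.094, 0.996, -0.012], [-0.011, -0.013, -1.0]]
arm 7.033999889260815
0.087 tip [365.1 259.3] bend [339.5 249.2]
0.089 tip [364.8 258.2] bend [339.4 248.3]
0.091 tip [364.5 257.1] bend [339.3 247.4]
tip in iron x,y -0.004276549796896647 0.014074355614965011 tip z 0.04217074821541694
bend in iron -0.006344220385783433 -0.0012871136616326006
```

View pics/w12.png

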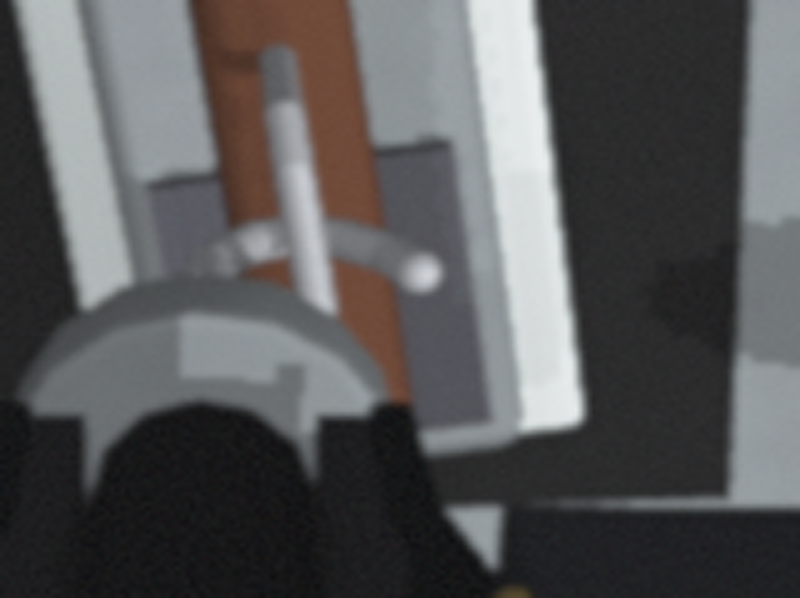

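```bash
python3 -m inch '[{"jaw":255,"x":0,"y":0.0,"z":0.04,"ax":0,"ay":0.0,"az":0},{"jaw":255,"x":0,"y":0.0,"z":0.04,"ax":0,"ay":0.0,"az":0}]'; python3 hub.py; python3 -m inch '[{"jaw":255,"x":0,"y":0.0,"z":0.02,"ax":0,"ay":0.0,"az":0}]'
```

```text
time_s: 9.0
tcp_pos: [0.5467, 0.0005, 0.2389]
ee_rot: [[-0.995, -0.094, 0.014], [-0.095, 0.995, -0.012], [-0.013, -0.013, -1.0]]
wrist_force: [-2.3, 0.3, 5.5]
gripper_width: 0.242
[  0.999   1.    418.    331.6  ] z 0.23639045448085724
[  0.9     0.94  414.78  347.039] z 0.1953656928399358
[5.46719517e-01 4.79727247e-04 2.39370791e-01]
time_s: 9.18
tcp_pos: [0.5468, 0.0004, 0.2417]
ee_rot: [[-0.995, -0.095, 0.016], [-0.095, 0.995, -0.012], [-0.015, -0.014, -1.0]]
wrist_force: [-1.8, -0.1, 5.5]
gripper_width: 0.246
```

```bash
for i in 1; do python3 -m inch '[{"jaw":255,"x":0,"y":0.0,"z":0.02,"ax":0,"ay":-0.02,"az":0}]'; done; python3 -m inch '[{"jaw":255,"x":0,"y":0.0,"z":0.02,"ax":0,"ay":-0.02,"az":0}]';  python3 -m inch '[{"jaw":255,"x":0,"y":0.0,"z":0.02,"ax":0,"ay":-0.02,"az":0}]'
```

```text
time_s: 9.3
tcp_pos: [0.5468, 0.0003, 0.2441]
ee_rot: [[-0.995, -0.096, 0.021], [-0.096, 0.995, -0.013], [-0.019, -0.014, -1.0]]
wrist_force: [-2.0, 0.4, 4.7]
gripper_width: 0.244
time_s: 9.43
tcp_pos: [0.5468, 0.0002, 0.2464]
ee_rot: [[-0.995, -0.096, 0.025], [-0.096, 0.995, -0.013], [-0.024, -0.015, -1.0]]
wrist_force: [-2.1, 0.9, 5.4]
gripper_width: 0.245
time_s: 9.55
tcp_pos: [0.5469, 0.0002, 0.2487]
ee_rot: [[-0.995, -0.096, 0.03], [-0.097, 0.995, -0.013], [-0.029, -0.016, -0.999]]
wrist_force: [-3.4, 0.4, 5.4]
gripper_width: 0.245
```

```bash
python3 hub.py; python3 chk.py 13
```

```text
[  0.999   1.    418.    331.6  ] z 0.23639045448085724
[  0.909   0.91  415.795 342.821] z 0.20687302246967354
[5.46865667e-01 1.86503062e-04 2.48939349e-01]
[5.46865667e-01 1.86503062e-04 2.48939349e-01] [-1.89504281 -0.2635997   4.82749158] 0.24228014549841953 9.6
[[-0.995, -0.096, 0.031], [-0.097, 0.995, -0.013], [-0.029, -0.016, -0.999]]
arm 7.22223611722966
0.087 tip [365.5 257.5] bend [339.9 247. ]
0.089 tip [365.2 256.4] bend [339.8 246. ]
0.091 tip [364.9 255.3] bend [339.7 245.1]
tip in iron x,y -0.004306039485472313 0.013502992689435351 tip z 0.058939349382581496
bend in iron -0.006323231327062248 -0.0018651866781482652
```

View pics/w13.png

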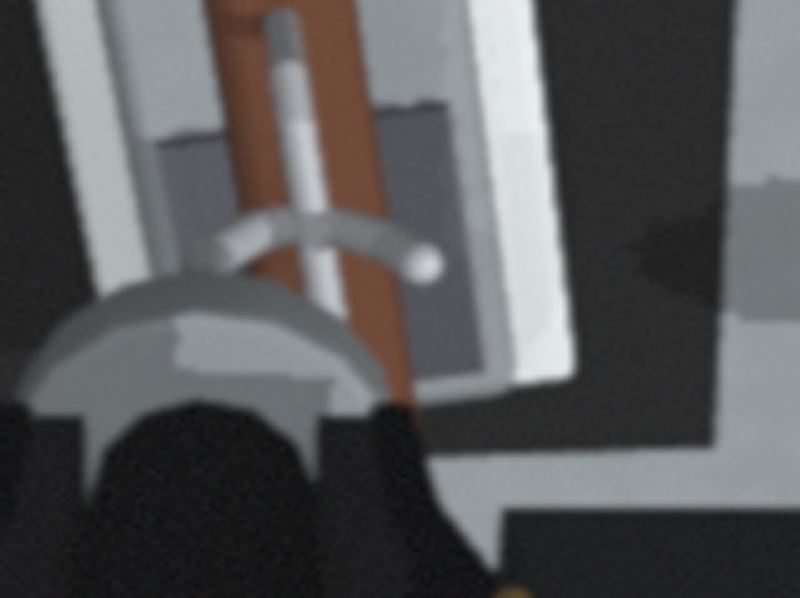

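View pics/s13.png

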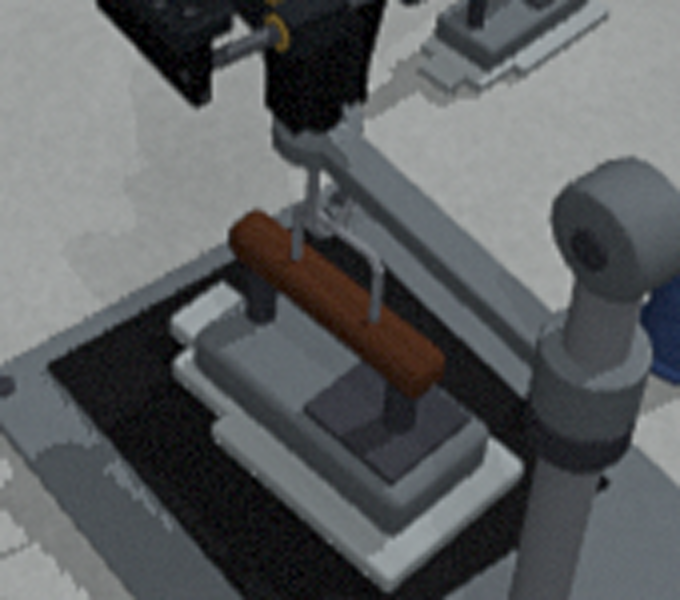

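Run:
```python
from h import *
a=cv2.cvtColor(capture('wrist'),cv2.COLOR_RGB2BGR)[228:275,310:375]
b=cv2.cvtColor(capture('scene'),cv2.COLOR_RGB2BGR)[255:305,325:375]
cv2.imwrite('pics/w14.png',cv2.resize(a,None,fx=12,fy=12,interpolation=cv2.INTER_NEAREST))
cv2.imwrite('pics/s14.png',cv2.resize(b,None,fx=12,fy=12,interpolation=cv2.INTER_CUBIC))
s=sense();print(s['wrist_force'],s['tcp_pos'])
```

```text
[-2.30992859 -0.64622683  6.30136729] [5.46851415e-01 1.66291238e-04 2.48771078e-01]
```

View pics/w14.png

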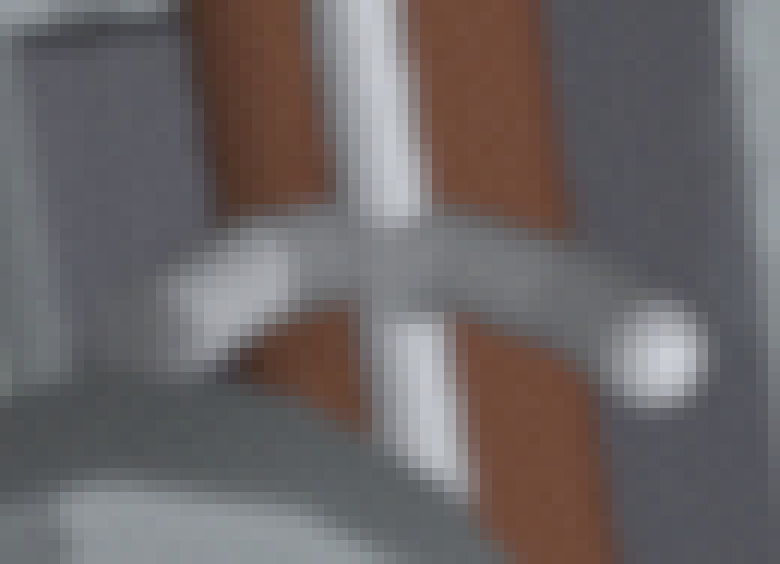

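View pics/s14.png

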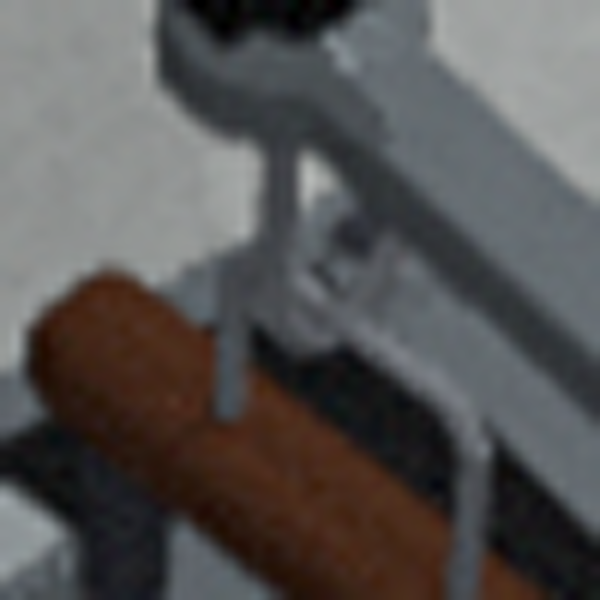

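The crossing at w14 (385,260) shows the bar, shaded by the arm, still over the hook. No load has passed over yet. I'll continue by feel in small steps.

```bash
python3 -m inch '[{"jaw":255,"x":0,"y":0.01,"z":0.01,"ax":0.02,"ay":0.06,"az":0}]'; python3 -m inch '[{"jaw":255,"x":0,"y":0.01,"z":0.01,"ax":0.02,"ay":0.06,"az":0}]';  python3 -m inch '[{"jaw":255,"x":0,"y":0.0,"z":0.01,"ax":0.02,"ay":0.06,"az":0}]';python3 -m inch '[{"jaw":255,"x":0,"y":0.0,"z":0.01,"ax":0.02,"ay":0.06,"az":0}]'; python3 hub.py
```

```text
time_s: 9.93
tcp_pos: [0.5467, 0.0008, 0.2497]
ee_rot: [[-0.995, -0.097, 0.02], [-0.097, 0.995, -0.009], [-0.019, -0.011, -1.0]]
wrist_force: [-0.1, -1.4, 0.4]
gripper_width: 0.242
time_s: 10.05
tcp_pos: [0.5465, 0.0013, 0.25]
ee_rot: [[-0.995, -0.097, 0.009], [-0.097, 0.995, -0.006], [-0.008, -0.006, -1.0]]
wrist_force: [0.5, -1.2, -0.8]
gripper_width: 0.242
time_s: 10.18
tcp_pos: [0.5465, 0.0013, 0.2502]
ee_rot: [[-0.995, -0.097, -0.003], [-0.097, 0.995, -0.002], [0.003, -0.001, -1.0]]
wrist_force: [-0.2, 0.1, -0.0]
gripper_width: 0.245
time_s: 10.3
tcp_pos: [0.5463, 0.0013, 0.2503]
ee_rot: [[-0.995, -0.096, -0.015], [-0.096, 0.995, 0.002], [0.015, 0.003, -1.0]]
wrist_force: [0.2, 0.2, -0.2]
gripper_width: 0.24
[  0.999   1.    418.    331.6  ] z 0.23639045448085724
[  0.918   0.91  415.795 342.571] z 0.20754781440447578
[0.54635471 0.00130035 0.2502339 ]
```

The hand force went from about 5 N to 0, so the bail now carries the spring's pull. I'll hold briefly and look before letting go.

```bash
python3 -m inch '[{"jaw":255,"x":0,"y":0.0,"z":0,"ax":0,"ay":-0.06,"az":0},{"jaw":255,"x":0,"y":0.0,"z":0,"ax":0,"ay":0,"az":0},{"jaw":255,"x":0,"y":0.0,"z":0,"ax":0,"ay":0,"az":0}]'; python3 chk.py 15
```

```text
time_s: 10.72
tcp_pos: [0.5464, 0.0013, 0.2502]
ee_rot: [[-0.995, -0.096, -0.005], [-0.096, 0.995, 0.002], [0.004, 0.002, -1.0]]
wrist_force: [-1.7, 0.2, 0.1]
gripper_width: 0.246
[0.54644757 0.0013299  0.25023123] [-1.67800785  0.24570363  0.07247217] 0.24583131062414862 10.725
[[-0.995, -0.096, -0.005], [-0.096, 0.995, 0.002], [0.004, 0.002, -1.0]]
arm 6.830926032027093
0.087 tip [363.4 260.8] bend [337.5 251.1]
0.089 tip [363.1 259.7] bend [337.4 250.2]
0.091 tip [362.7 258.7] bend [337.3 249.3]
tip in iron x,y -0.004234174233017482 0.014689982144303948 tip z 0.06023123191658958
bend in iron -0.006356277490513342 -0.0006640622012268164
```

View pics/w15.png

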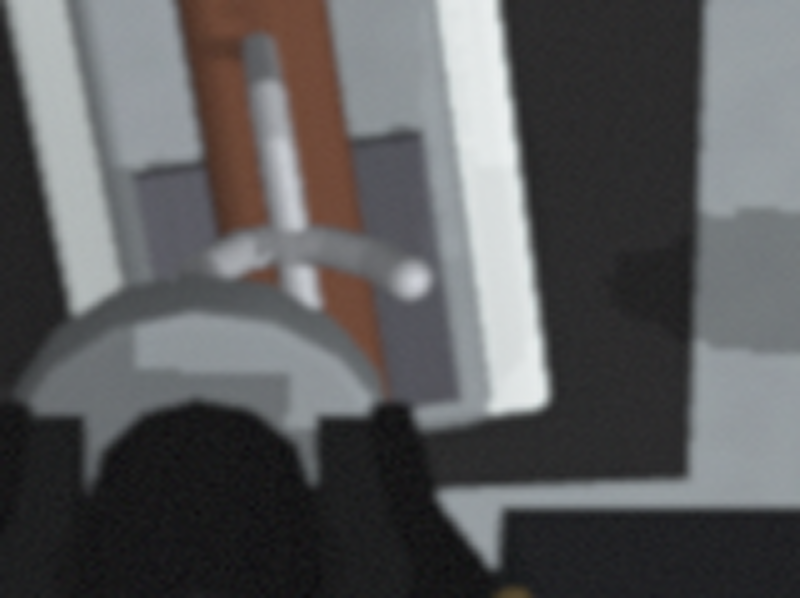

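View pics/s15.png

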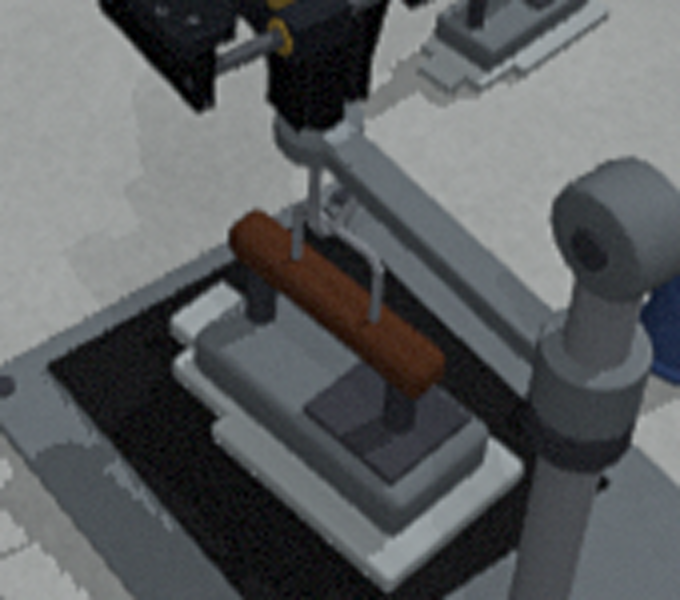

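The hook bears on the bail's bar with the point out on the far side at crop (410,278), and the iron's outline is where it was. I'm opening the jaws slowly, then leaving straight up.

```bash
python3 -m inch '[{"jaw":195,"x":0,"y":0.0,"z":0,"ax":0,"ay":0,"az":0},{"jaw":188,"x":0,"y":0.0,"z":0,"ax":0,"ay":0,"az":0},{"jaw":180,"x":0,"y":0.0,"z":0,"ax":0,"ay":0,"az":0},{"jaw":165,"x":0,"y":0.0,"z":0,"ax":0,"ay":0,"az":0},{"jaw":120,"x":0,"y":0.0,"z":0,"ax":0,"ay":0,"az":0},{"jaw":60,"x":0,"y":0.0,"z":0,"ax":0,"ay":0,"az":0},{"jaw":60,"x":0,"y":0.0,"z":0,"ax":0,"ay":0,"az":0},{"jaw":60,"x":0,"y":0.0,"z":0,"ax":0,"ay":0,"az":0}]'; python3 chk.py 16
```

```text
time_s: 11.82
tcp_pos: [0.5468, 0.0016, 0.25]
ee_rot: [[-0.995, -0.096, -0.004], [-0.096, 0.995, 0.003], [0.004, 0.003, -1.0]]
wrist_force: [-0.0, 0.4, 0.7]
gripper_width: 0.71
[0.54681097 0.00157466 0.25003769] [-0.03559045  0.39465537  0.73183904] 0.709525580359804 11.825
[[-0.995, -0.096, -0.004], [-0.096, 0.995, 0.003], [0.004, 0.003, -1.0]]
arm 6.76490678119511
0.087 tip [363.4 260.8] bend [337.5 251. ]
0.089 tip [363.  259.7] bend [337.3 250.1]
0.091 tip [362.7 258.7] bend [337.2 249.2]
tip in iron x,y -0.0037891705607336307 0.01483015476591446 tip z 0.060037688258385125
bend in iron -0.0059289641537847715 -0.0005214341869964729
```

View pics/w16.png

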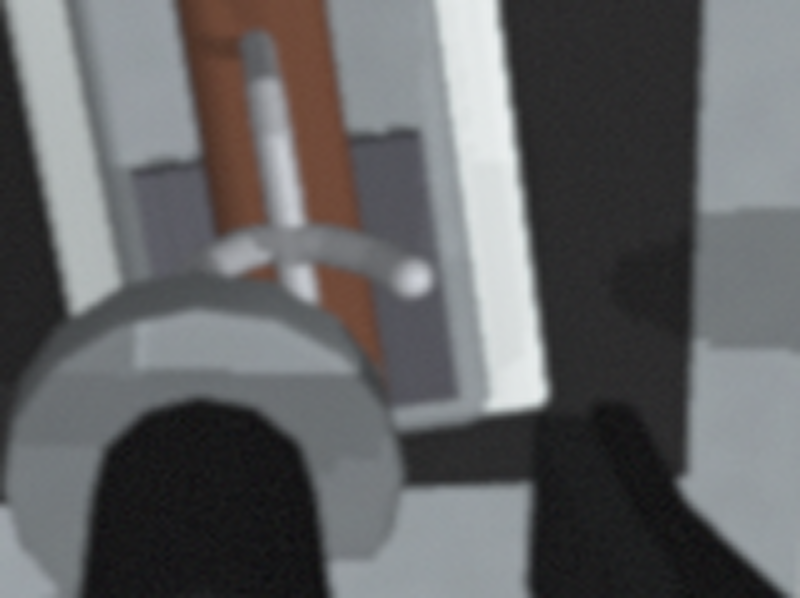

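The jaws are open and clear of the grip, and the hook hasn't moved. I'm retreating straight up.

```bash
python3 -m inch '[{"jaw":40,"x":0,"y":0.0,"z":0.15,"ax":0,"ay":0,"az":0},{"jaw":40,"x":0,"y":0.0,"z":0.3,"ax":0,"ay":0,"az":0},{"jaw":40,"x":0,"y":0.0,"z":0.5,"ax":0,"ay":0,"az":0},{"jaw":40,"x":0,"y":0.0,"z":0.5,"ax":0,"ay":0,"az":0},{"jaw":40,"x":-0.5,"y":0.0,"z":0.5,"ax":0,"ay":0,"az":0},{"jaw":40,"x":-0.5,"y":0.0,"z":0.3,"ax":0,"ay":0,"az":0},{"jaw":40,"x":0,"y":0.0,"z":0,"ax":0,"ay":0,"az":0},{"jaw":40,"x":0,"y":0.0,"z":0,"ax":0,"ay":0,"az":0}]'; python3 hub.py; python3 chk.py 17 full
python3 - <<'E'
from h import *
N=cv2.cvtColor(capture('scene'),cv2.COLOR_RGB2BGR);S=cv2.imread('pics/scene0.png')
cv2.imwrite('pics/f.png',N)
d=cv2.absdiff(N,S).max(2)
for n,(x0,y0,x1,y1) in dict(sole=(330,320,400,372),shears=(185,340,255,440),bottle=(252,390,295,460),cone=(435,270,460,322)).items(): print(n,d[y0:y1,x0:x1].mean(),np.percentile(d[y0:y1,x0:x1],98))
E
```

```text
time_s: 12.92
tcp_pos: [0.4855, 0.0011, 0.3933]
ee_rot: [[-0.995, -0.096, 0.0], [-0.096, 0.995, 0.003], [-0.001, 0.003, -1.0]]
wrist_force: [-0.6, 0.5, -0.5]
gripper_width: 0.843
[  0.999   1.    418.    331.6  ] z 0.23639045448085724
[  0.917   0.91  415.795 342.571] z 0.20754781440447578
[0.48567808 0.00100402 0.39337758]
[0.48567808 0.00100402 0.39337758] [-0.12577964 -0.08634105  0.74745724] 0.8433690213806737 12.975
[[-0.995, -0.096, 0.001], [-0.096, 0.995, 0.002], [-0.001, 0.002, -1.0]]
arm 5.142036478250878
0.087 tip [363.4 261.5] bend [337.5 250.9]
0.089 tip [363.  260.4] bend [337.4 250. ]
0.091 tip [362.7 259.4] bend [337.2 249.1]
tip in iron x,y -0.06229601643381966 0.02967270760336999 tip z 0.20337758493965064
bend in iron -0.06486971860400613 0.014387876654380807
sole 7.388736263736264 16.2199999999998
shears 10.612 33.0
bottle 7.979734219269103 12.0
cone 7.0746153846153845 13.0
```

View pics/s17.png

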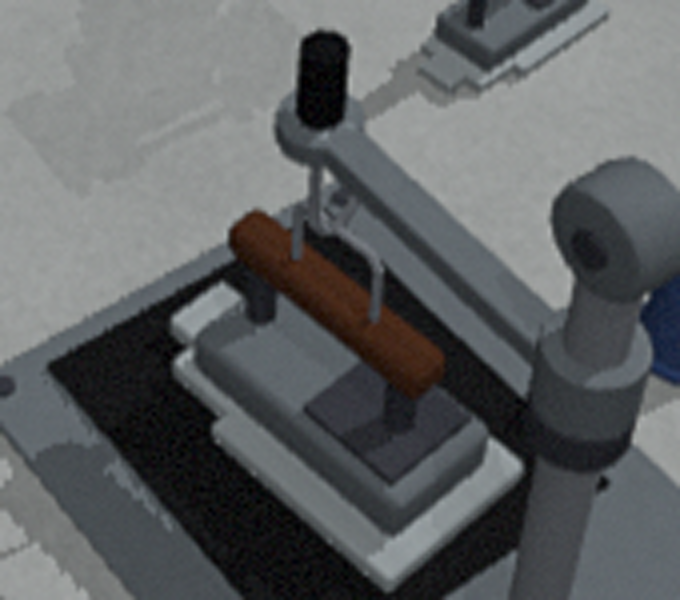

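View pics/w17.png

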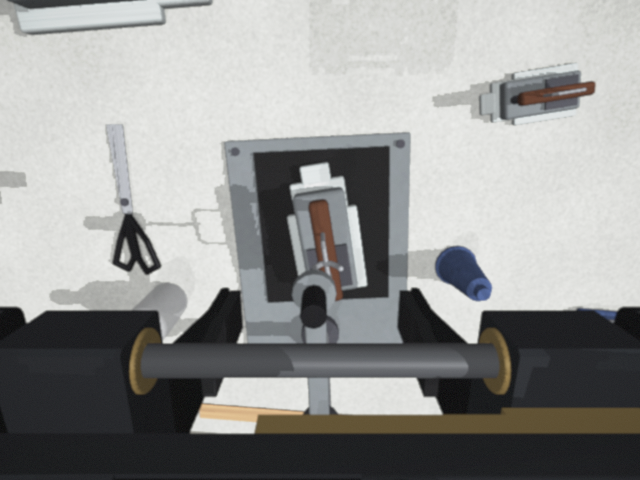

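The hook stays in the bail at the same carriage height (about 29 mm). The iron stands flat and unshifted, the bystanders are untouched (only the arm's shadow changed), and the hand is clear. I'm handing in.

```bash
python3 -c "
from station import *
print(finish_job(), sense()['time_s'])"
```

```text
the job is handed in; nothing more can be done
the job is handed in; nothing more can be done
```

The middle-sized iron is left hooked on the balancer, and I handed the job in at about 13 s; no verdict was reported. I took the grip, pulled the arm down about 62 mm and swung the hook's point under the bail. I then eased it up until the upward pull on my hand fell from about 5 N to 0, opened the jaws and backed away.

**Last checks:**
- **Hook:** it stayed in the bail at the same arm height (about 29 mm of carriage) after I let go, with the point out on the far side.
- **Iron:** it stands flat, and I saw no shift in the pictures.
- **Bystanders:** the shears, thread cone and spray bottle look undisturbed. The small picture change around the shears I put down to shadow.
- **Hand:** it is clear of everything.

**What disagreed or went wrong:**
- **Slip in the jaws:** the grip slipped about 4 mm as I pulled down. I corrected for it using the column hub and the hook itself in the pictures.
- **Possible graze:** the upward force rose by about 2 N as the point went under the bail, so the hook may have lightly touched the handle.
- **Bail height:** the bail turned out several millimetres higher than my camera estimate of 157 mm. I found its real height by feel.

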